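# Return a used bur cassette through the flap of a roll-round drum

### The job

Please post the orange bur cassette into the blue return drum. First roll the drum round by its edge with a fingertip until its white label squarely faces the green pointer on the base, which brings the hatch between the guide rails, and take your finger away; then push the cassette down through the yellow spring flap, keeping hold of it until the flap is well open, and let go so that it drops inside and the flap swings shut. The cassette can only be lifted from its rack by its two ends, and only goes between the rails when held by its two broad sides, so set it down on the bench and take it again; leave the two other cassettes, the cup, the jar and the jaw model where they are.

Things in the scene. Friction and masses are not known exactly. Their poses are not given: they have to be found in the camera images.
- station: Return station fixed to the bench; its place and turn vary. Origin: bench level on the drum's vertical axis; z up; its front (green pointer) is its own -x. Black base disc 164 mm across, 14 mm high. Two 12 mm posts at x = +88, y = -36 and +36 mm carry the guide rails; apart from these posts a fingertip can go round the drum's outside, past the front too.
- rails (a point): Midway between the guide rails at their top edge (z = 136 mm), over where the hatch comes. The two level aluminium rails are 6 mm thick with inner faces 66 mm apart (station y = -33 and +33 mm); they run along station x from -46 mm to the posts, undersides at z = 108 mm, tops at 136 mm. Nothing stands between them.
- drum (a joint): Turn of the blue drum about its upright axis (rad, anticlockwise from above). 0, and equally 6.283, is label at pointer; it starts with the label at the sides or rear (1.6 to 4.7). Turns either way with light friction (about 0.6 N at its edge) and stays where left. A fingertip pressed lightly on its side wall and moved along round it turns it by friction.
- drum_top (a point): Centre of the drum's top, on its axis. The drum is a closed smooth round tub 130 mm across (too wide to grip); side wall from z = 15 to 105 mm, grey lid flush with the rim at z = 105 mm.
- label (a point): Middle of the white label with colour chips, on the drum's curved side at 65 mm radius, z = 60 mm. A short white mark on the lid's edge stands straight above it.
- pointer (a point): Where the label's middle must come: on the station's own -x side at 65 mm radius, z = 60 mm, straight above the inner edge of the green pointer on the base.
- hatch (a point): Middle of the hatch in the drum's lid, at z = 105 mm, 34 mm from the drum's axis towards the label. Opening: 36 mm radially by 58 mm across; when the label faces the pointer its long side lies along station y, between the rails. The space below is 86 mm deep.
- flap (a joint): Yellow spring flap that fills the hatch, hinged on the hatch's edge nearest the drum's axis; 0 = shut, grows to 1.5 rad as it is pushed down into the drum. Weak spring (under 0.5 N at its free edge): the cassette opens it easily, and it shuts by itself.
- drum_floor (a point): Centre of the drum's inner floor, on its axis, z = 19 mm.
- rack: White cassette rack, fixed to the bench, its place and turn differ each time. Origin: middle of its underside. Base 70 x 130 x 6 mm; three slots run along its own x, at y = -38, 0 and +38 mm, between 13 mm thick walls that are 30 mm long (x) and as high as the cassettes' tops (z = 38 mm).
- cassette: The orange bur cassette to be posted: a rigid block 46 mm long (own x), 22 mm wide (own y), 32 mm high (z), with a black patch on its top; about 120 g. Origin: middle of its underside. It starts upright in one of the three rack slots, underside at z = 6 mm, with 8 mm of each end standing out of the slot along x; its broad sides are covered by the rack's walls.
- spare_a: Grey cassette of the same size in another slot; leave it.
- spare_b: White cassette of the same size in another slot; leave it.
- cup: Green paper cup, 80 mm across, 100 mm high; origin at the middle of its underside; leave it.
- paste_jar: Small jar, 56 mm across, 50 mm high; origin at the middle of its underside; leave it.
- jaw_model: Plaster jaw model, about 60 x 66 x 28 mm; origin at the middle of its underside; leave it.

How it is judged:
By the outcome, as a careful person would: the job done as asked, in the order asked, and still so for the second after the job is handed in, with the robot touching nothing.
It also fails if it takes over 72 s, if anything falls off the work surface, if the arm or the gripper's body presses on something with over 40 N, if the wrist force passes 120 N, or if a joint passes its speed limit or range.

### The arm

A 6-joint arm with a two-finger parallel gripper is mounted at the origin on the work surface. World frame = base frame: x ahead of the robot, y to its left, z up, the work surface at z = 0. Lengths are in m, angles in rad, forces in N, time in s.
With the tool pointing down it reaches from about 0.35 to 0.85 m from the base axis. Payload 8.1 kg.
Tool frame: the origin (TCP) lies at the very end of the fingers, on their centre line; the grasp point (between the pads) lies 19 mm behind it (robot.pinch_z is the z of the grasp point in the tool frame, in m); z points along the fingers, y is the direction in which the jaws open and shut (so a half turn about z gives the same grasp; the last joint's range is limited). The gripper opens to 93 mm and grips with 3 to 60 N. Pads are 15 mm wide; open, the fingers measure 128 mm over their backs; the gripper's body (75 mm by 188 mm) begins 65 mm behind the grasp point.
Start: joints at [-0.085, 0.13, 1.488, -0, 1.523, -0.085], TCP at [0.6, 0, 0.219] pointing down, gripper open.
Joint ranges: [-2.96, 2.96], [-0.89, 2.26], [0.02, 2.5], [-1.34, 4.48], [0, 2.73], [-2.66, 2.66]. Speed limits (rad/s): [2.39, 2.39, 2.79, 3.14, 3.14, 3.14].

### API

Orientations are given as a rotation vector (axis times angle).
In Python, from plant import robot gives the robot as it stands.
- The arm moves only by the tool drive_tool, never from a script. Its argument "steps" is a list of rows, each an object of numbers: "jaw": the opening, from 0 (shut) to 1 (fully open); "tx", "ty", "tz": the shift along the tool's x, y, z scaled (see below); "turn": the turn about the tool's z scaled (see below). A call has 1 to 12 rows; each row is the pose to reach, as a shift and turn from the pose commanded when the call began, along the tool's axes at that moment, turning the shorter way round; what a row does not reach only later rows make up. The controller multiplies each number of a shift by 0.3 m and each number of a turn by 180 degrees. A row lasts 1/10 s, in which the tool goes at most 50 mm and 8.59 degrees, less where a joint would pass 70% of its speed; a pose out of reach is approached as far as the arm can. A call with a number of a shift or a turn outside -1 to 1 is refused whole. A call with a gripper value outside its range is refused whole. The fingers move at their own pace and stop on an object; "force" is the grip in N (left out, the last holds). Time passes only in rows, so rows that repeat a pose let the fingers close. It gives the time, the measured TCP pose, the force and the opening at its end, in the units of the state.
- robot.read_state(): the state, without advancing time (a new reading comes with each control period).
- robot.read_camera(name): name is "scene" or "side" or "wrist"; returns (picture, depth): 384x512x3 uint8, blue, green, red; 384x512 float32, m along the optical axis (not along the pixel's ray), 0 where there is no reading.
- robot.get_calibration(name): a dict with "fx", "fy", "cx", "cy" (pixels), "k1" (the pictures are not rectified: a ray, as slopes to the right and down, at radius r is drawn at 1 + k1 r^2 times it, then the intrinsics apply), "eye" and "attitude" of the camera in the world. Camera axes: x right, y down, z forward; pixel columns grow to the right and rows downward; lengths in m; the calibration is good to about 2 mm. A picture is of the moment at which its call begins: read the wrist's pose just before it. get_calibration takes no time and is no camera call; for the wrist camera it gives the pose at the moment of the call.
- robot.close_job(): hands the job in, once; it reports no verdict.
The state is a dict: "t": time; "q": joint angles; "dq": joint speeds; "joint_torque": joint torques, N m; "tool_pos": TCP position; "orientation": TCP orientation; "force": force on the tool from outside, world axes, zero at the start; "wrist_torque": the same for the moment, N m; "opening": finger opening in m.
Only numpy, scipy, OpenCV 4.12 (cv2) and the standard library are available. Lean on these libraries where they do the work, as an engineer would, in place of code of your own. Each camera call takes 0.05 s, during which the arm holds its last target.

## Working session

There is one attempt and no reset: what is moved stays moved. The work goes in short steps, Python scripts to look and compute and a tool call to move; the robot and the scene stay as the last step left them, time stands still between calls to the robot, and variables do not carry over. Pictures are saved under pics/ and viewed, and the job is handed in when it is done.

Besides the shell and the picture viewer there is one more tool, called as name(argument=value, ...), one argument or row to a line, values as JSON. drive_tool: Moves the arm, as the interface text tells. Its arguments: {"type":"object","properties":{"steps":{"type":"array"},"force":{"type":"number"}},"required":["steps"]}

```bash
ls; mkdir -p pics; cat > h.py <<'E'
import numpy as np,cv2
from plant import robot
from scipy.spatial.transform import Rotation as R
def att(c):
    a=np.array(c["attitude"],float)
    return a if a.shape==(3,3) else R.from_rotvec(a).as_matrix()
def rays(c,uv):
    uv=np.atleast_2d(np.asarray(uv,float))
    d=np.stack([(uv[:,0]-c["cx"])/c["fx"],(uv[:,1]-c["cy"])/c["fy"]],1)
    s=d.copy()
    for _ in range(20): s=d/(1+c["k1"]*(s**2).sum(1,keepdims=True))
    return np.c_[s,np.ones(len(s))]
def onplane(c,uv,z):
    r=rays(c,uv)@att(c).T; e=np.array(c["eye"])
    return e+r*((z-e[2])/r[:,2])[:,None]
def withdepth(c,uv,d):
    uv=np.atleast_2d(uv); r=rays(c,uv)
    return np.array(c["eye"])+(r*np.asarray(d).reshape(-1,1))@att(c).T
def proj(c,P):
    p=(np.atleast_2d(P)-np.array(c["eye"]))@att(c); s=p[:,:2]/p[:,2:]
    s=s*(1+c["k1"]*(s**2).sum(1,keepdims=True))
    return s*[c["fx"],c["fy"]]+[c["cx"],c["cy"]]
def snap(name,tag):
    c=robot.get_calibration(name); im,d=robot.read_camera(name)
    cv2.imwrite(f"pics/{tag}.png",im); np.savez(f"pics/{tag}.npz",im=im,d=d,c=np.array(c,dtype=object))
    return c,im,d
def load(tag):
    z=np.load(f"pics/{tag}.npz",allow_pickle=True); return z["c"].item(),z["im"],z["d"]
E
python3 - <<'E'
from h import *
for n in("scene","side","wrist"):
    c,im,d=snap(n,n+"0"); print(n,c)
print(robot.read_state())
E
```

```text
pics
scene {'fx': 407.09906243092627, 'fy': 407.09906243092627, 'cx': 249.3604871275565, 'cy': 191.9370091291228, 'k1': -0.08035192142776433, 'eye': array([ 1.2106468 , -0.49641109,  0.57819707]), 'attitude': array([-1.93659983, -0.9958515 ,  0.57656068])}
side {'fx': 394.7951697110938, 'fy': 394.7951697110938, 'cx': 250.66839906911554, 'cy': 189.57423833146643, 'k1': -0.11245122426809691, 'eye': array([ 0.21338717, -0.67284461,  0.55881712]), 'attitude': array([-2.0393657 ,  0.64796636, -0.34796924])}
wrist {'fx': 284.29378739874784, 'fy': 284.29378739874784, 'cx': 251.68524499070318, 'cy': 196.00392433921576, 'k1': -0.056938319853433936, 'eye': array([0.59996342, 0.07700808, 0.38362088]), 'attitude': array([ 2.85986866e+00,  2.73429694e-03, -2.60239966e-03])}
{'t': 0.15, 'q': array([-8.53935933e-02,  1.30986416e-01,  1.48904837e+00, -1.46146672e-05,
        1.52297829e+00, -8.53868560e-02]), 'dq': array([ 0.0003939 , -0.0023114 , -0.00275201, -0.00075553,  0.00168502,
        0.000653  ]), 'joint_torque': array([ 8.59073725e-05, -5.60473788e+01, -4.92333663e+01,  7.68201635e-02,
        3.05504061e-02, -1.41810942e-04]), 'tool_pos': array([5.99559901e-01, 5.83293103e-05, 2.17818603e-01]), 'orientation': array([-2.22068638e+00, -2.22067299e+00,  1.45442359e-03]), 'force': array([ 0.21943192,  0.56779687, -0.50494005]), 'wrist_torque': array([ 0.01409514,  0.05462372, -0.00767975]), 'opening': 0.09294538219500702}
```

View pics/scene0.png

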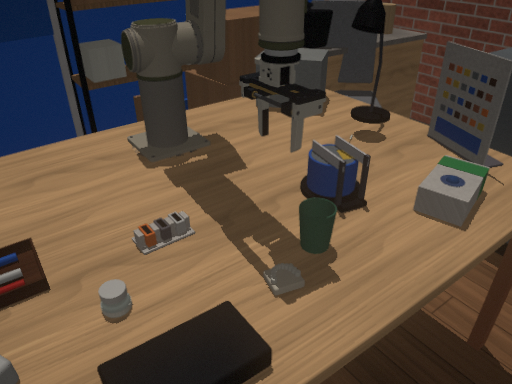

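View pics/side0.png

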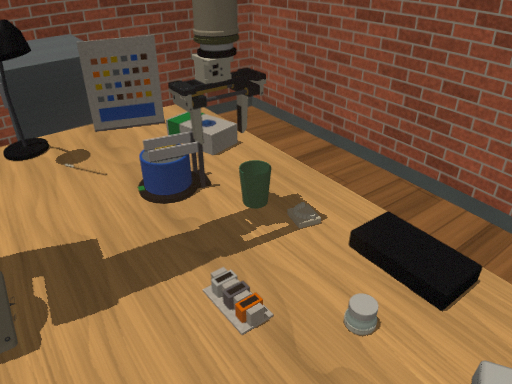

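View pics/wrist0.png

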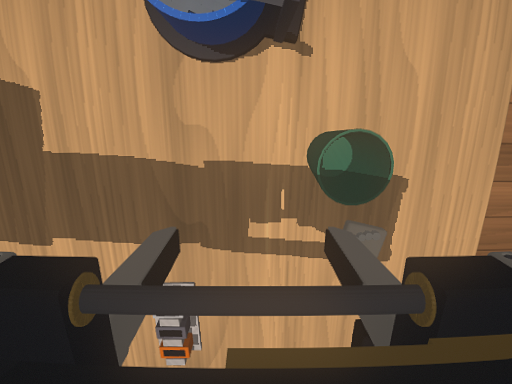

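```bash
python3 - <<'E'
from h import *
def crop(tag,x0,y0,x1,y1,k):
    c,im,d=load(tag); return cv2.resize(im[y0:y1,x0:x1],None,fx=k,fy=k,interpolation=cv2.INTER_CUBIC)
a=crop("side0",130,120,220,210,6);b=crop("scene0",295,130,385,220,6)
cv2.imwrite("pics/c1.png",np.hstack([a,b])[:,:1100][:, ::1] if 0 else cv2.resize(np.hstack([a,b]),(800,400)))
a=crop("side0",195,260,280,335,5);b=crop("scene0",125,200,205,260,5)
b=cv2.resize(b,(400,375));cv2.imwrite("pics/c2.png",np.hstack([a,b]))
for n in("scene0","side0"):
    c,im,d=load(n);hsv=cv2.cvtColor(im,cv2.COLOR_BGR2HSV)
    for nm,lo,hi in(("blue",(105,120,40),(128,255,255)),("green",(45,120,60),(80,255,255)),("orange",(5,190,120),(14,255,255)),("yellow",(22,140,100),(34,255,255))):
        m=cv2.inRange(hsv,lo,hi);k,l,s,ce=cv2.connectedComponentsWithStats(m)
        for i in range(1,k):
            if s[i,4]>12:
                q=l==i; v,u=np.nonzero(q); dd=d[q]; ok=dd>0
                P=withdepth(c,np.c_[u,v][ok],dd[ok])
                if len(P) and np.all(np.abs(np.median(P,0)-[.5,0,0.1])<[.4,.6,.15]): print(n,nm,s[i],ce[i].round(),np.median(P,0).round(3),P.min(0).round(3),P.max(0).round(3))
E
```

```text
scene0 blue [309 150  28  47 583] [326. 179.] [0.587 0.169 0.062] [0.498 0.156 0.016] [0.609 0.196 0.106]
scene0 blue [343 160  14  36 247] [348. 178.] [0.617 0.218 0.065] [0.609 0.204 0.018] [0.62  0.246 0.106]
scene0 blue [450 176   7   5  23] [453. 178.] [0.79  0.411 0.08 ] [0.781 0.403 0.077] [0.795 0.424 0.083]
scene0 blue [  0 253  18  14 143] [  8. 259.] [ 0.377 -0.558  0.019] [ 0.344 -0.577  0.008] [ 0.382 -0.54   0.026]
scene0 green [440 157  48  19 371] [464. 166.] [0.765 0.51  0.071] [0.702 0.472 0.067] [0.824 0.549 0.073]
scene0 yellow [341 153   6   6  15] [344. 155.] [0.571 0.245 0.104] [0.557 0.232 0.101] [0.583 0.251 0.105]
side0 blue [203 120   9   6  37] [207. 122.] [0.783 0.406 0.077] [0.768 0.398 0.071] [0.808 0.421 0.084]
side0 blue [ 140  150   51   45 1495] [166. 176.] [0.529 0.168 0.066] [0.488 0.156 0.015] [0.607 0.273 0.109]
side0 green [168 113  22  21 239] [177. 123.] [0.709 0.505 0.069] [0.695 0.471 0.023] [0.784 0.544 0.073]
side0 green [138 185   7   6  27] [141. 188.] [0.482 0.235 0.018] [0.472 0.225 0.015] [0.49  0.252 0.019]
side0 orange [235 292  28  30 212] [246. 305.] [ 0.465 -0.279  0.038] [ 0.455 -0.287  0.009] [ 0.502 -0.263  0.041]
```

View pics/c1.png

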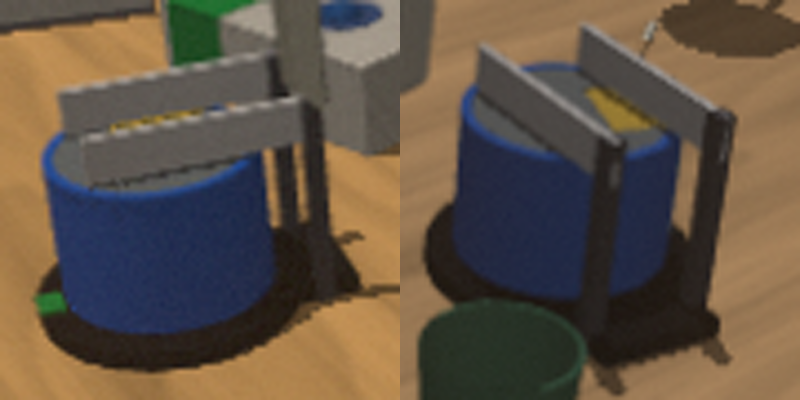

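View pics/c2.png

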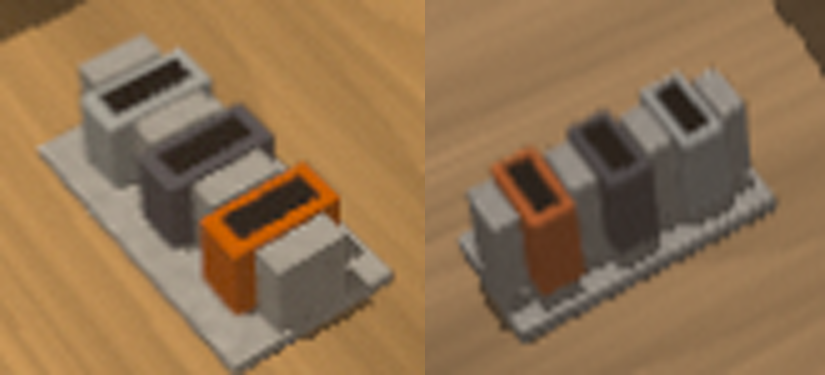

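drive_tool(
  steps=[
    {"tx": 0.3,"ty": -0.17,"tz": -0.17,"jaw": 0},
    {"tx": 0.3,"ty": -0.17,"tz": -0.17,"jaw": 0},
    {"tx": 0.3,"ty": -0.17,"tz": -0.17,"jaw": 0},
    {"tx": 0.3,"ty": -0.17,"tz": -0.17,"jaw": 0},
    {"tx": 0.3,"ty": -0.17,"tz": -0.17,"jaw": 0},
  ],
)

```text
schema error: expected keys jaw, tx, ty, tz, turn
```

```bash
python3 - <<'E'
from h import *
c,im,d=snap("wrist","w1"); print(c["eye"],robot.read_state()["tool_pos"],robot.read_state()["opening"])
E
```

```text
[0.60000002 0.0770051  0.38375033] [5.99625199e-01 5.72366215e-05 2.17951702e-01] 0.09272616190662993
```

View pics/w1.png

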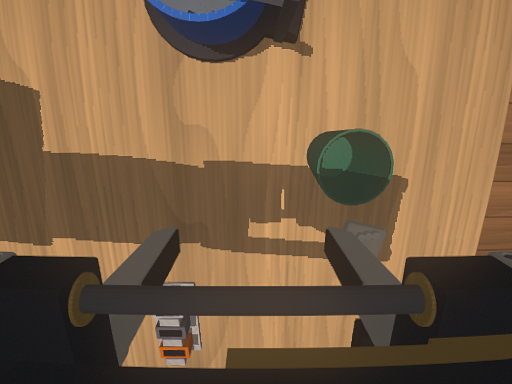

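drive_tool(
  steps=[
    {"tx": 0.4,"ty": -0.17,"tz": -0.17,"jaw": 0,"turn": 0},
    {"tx": 0.4,"ty": -0.17,"tz": -0.17,"jaw": 0,"turn": 0},
    {"tx": 0.4,"ty": -0.17,"tz": -0.17,"jaw": 0,"turn": 0},
    {"tx": 0.4,"ty": -0.17,"tz": -0.17,"jaw": 0,"turn": 0},
    {"tx": 0.4,"ty": -0.17,"tz": -0.17,"jaw": 0,"turn": 0},
    {"tx": 0.4,"ty": -0.17,"tz": -0.17,"jaw": 0,"turn": 0},
  ],
)

```text
t: 0.8
tool_pos: [0.549, 0.1192, 0.2687]
orientation: [-2.222, -2.221, 0.002]
force: [0.6, -0.2, 0.3]
opening: 0.0495
```

```bash
python3 - <<'E'
from h import *
c,im,d=snap("wrist","w2"); print(c["eye"],robot.read_state()["tool_pos"],robot.read_state()["opening"])
E
```

```text
[0.54940158 0.19622325 0.43457388] [0.54897669 0.11886803 0.26853546] 0.04581137062576838
```

View pics/w2.png

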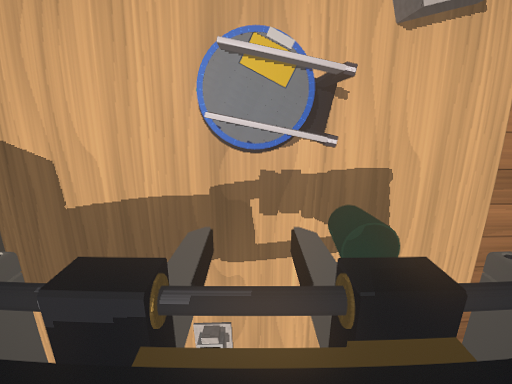

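```bash
cat > st.py <<'E'
from h import *
from scipy.optimize import least_squares
def station(tag,verb=True):
    c,im,d=load(tag);hsv=cv2.cvtColor(im,cv2.COLOR_BGR2HSV)
    v,u=np.mgrid[0:384,0:512]; uv=np.c_[u.ravel(),v.ravel()]
    P=withdepth(c,uv,d.ravel()); ok=(d.ravel()>0)
    hs=hsv.reshape(-1,3)
    near=(np.abs(P[:,0]-.55)<.16)&(np.abs(P[:,1]-.22)<.16)&ok
    blue=near&(hs[:,0]>=105)&(hs[:,0]<=128)&(hs[:,1]>120)&(P[:,2]>.10)&(P[:,2]<.112)
    Q=onplane(c,uv[blue],.105)[:,:2]
    # ring 'mid radius' varies with width; robust fit
    f=least_squares(lambda p:np.hypot(Q[:,0]-p[0],Q[:,1]-p[1])-p[2],[.55,.22,.062],loss="soft_l1",f_scale=.002)
    cen=f.x[:2]; r=np.hypot(*(Q-cen).T)
    print("drum",f.x.round(4),"n",len(Q),"r rng",np.percentile(r,[1,99]).round(4),"medz",np.median(P[blue,2]).round(4))
    rail=near&(P[:,2]>.128)&(P[:,2]<.142)
    m=rail.reshape(384,512).astype(np.uint8);k,l,s,ce=cv2.connectedComponentsWithStats(m)
    yaw=[]
    for i in range(1,k):
        if s[i,4]>80:
            q=(l==i); X=onplane(c,np.c_[u[q],v[q]],.136)[:,:2].astype(np.float32)
            b=cv2.minAreaRect(X*1000); bp=cv2.boxPoints(b)
            w=np.linalg.svd(X-X.mean(0))[2][0]; w*=np.sign(w[0]); yaw.append(np.arctan2(w[1],w[0])); t=X@w
            n=np.array([-w[1],w[0]])
            print("rail",s[i,4],"mid",X.mean(0).round(4),"yaw",np.degrees(yaw[-1]).round(2),"ends",(t.min()-cen@w).round(4),(t.max()-cen@w).round(4),"off",((X-cen)@n).mean().round(4),((X-cen)@n).min().round(4),((X-cen)@n).max().round(4),np.median(P[q.ravel(),2]).round(4))
    yel=near&(hs[:,0]>=20)&(hs[:,0]<=34)&(hs[:,1]>150)&(P[:,2]>.09)&(P[:,2]<.115)
    wh=near&(hs[:,1]<50)&(hs[:,2]>130)&(P[:,2]>.10)&(P[:,2]<.112)
    for nm,mm in(("yellow",yel),("white",wh)):
        if mm.sum()>3:
            X=onplane(c,uv[mm],.105)[:,:2]; b=cv2.minAreaRect((X*1000).astype(np.float32))
            a=X.mean(0)-cen; print(nm,mm.sum(),X.mean(0).round(4),"r",np.hypot(*a).round(4),"ang",np.degrees(np.arctan2(a[1],a[0])).round(2),"rect",np.round(b[1],1),round(b[2],1))
    return cen,yaw
if __name__=="__main__":
    import sys; station(sys.argv[1])
E
python3 st.py w2
python3 - <<'E'
from h import *
c,im,d=load("w2"); cv2.imwrite("pics/c3.png",cv2.resize(im[15:165,180:370],None,fx=4,fy=4,interpolation=cv2.INTER_CUBIC))
# green pointer two views
c,im,d=load("side0"); print("pointer",onplane(c,[[141,187.8]],.015))
E
```

```text
drum [0.5527 0.2223 0.0619] n 1598 r rng [0.0588 0.0649] medz 0.1053
rail 1273 mid [0.5872 0.2512] yaw -11.39 ends -0.0453 0.0935 off 0.0352 0.0284 0.0422 0.1355
rail 912 mid [0.5735 0.1815] yaw -11.31 ends -0.0462 0.0941 off -0.0359 -0.0419 -0.0298 0.1358
yellow 1055 [0.5664 0.2498] r 0.0308 ang 63.45 rect [34.9 55.3] 63.6
white 356 [0.5721 0.2693] r 0.0509 ang 67.58 rect [117.4 123. ] 6.6
pointer [[0.48219955 0.24073374 0.015     ]]
```

View pics/c3.png

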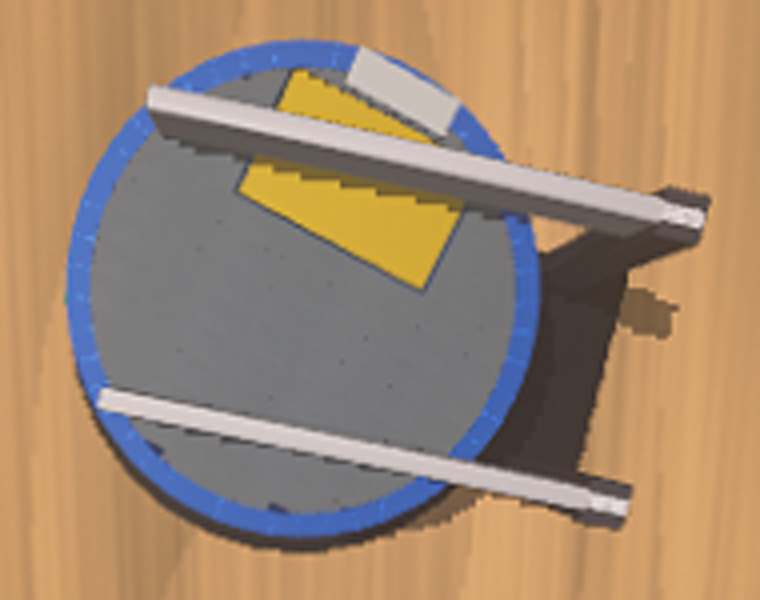

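```bash
cat > mv.py <<'E'
import numpy as np
class C:
    def __init__(s,x,y,z,psi): s.p=np.array([x,y,z],float); s.psi=psi
    def to(s,x,y,z,psi):
        d=np.array([x,y,z])-s.p;a=np.radians(s.psi);dp=(psi-s.psi+180)%360-180
        return [round(float(v),3) for v in ((d[0]*np.cos(a)+d[1]*np.sin(a))/.3,(d[0]*np.sin(a)-d[1]*np.cos(a))/.3,-d[2]/.3,-dp/180)]
    def after(s,tx,ty,tz,turn):
        a=np.radians(s.psi)
        return C(s.p[0]+.3*(tx*np.cos(a)+ty*np.sin(a)),s.p[1]+.3*(tx*np.sin(a)-ty*np.cos(a)),s.p[2]-.3*tz,s.psi-180*turn)
    def __repr__(s): return f"{s.p.round(4)} {s.psi:.2f}"
E
python3 - <<'E'
from mv import *
c=C(.6,0,.219,90).after(.4,-.17,-.17,0);print(c)
D=np.array([.5527,.2223])
def pol(r,th): return D+r*np.array([np.cos(np.radians(th)),np.sin(np.radians(th))])
m=c.to(*pol(.092,110),.27,110);print(m)
m2=c.to(*pol(.092,110),.07,110);print(m2)
c=c.after(*m2);print(c)
for r in(.08,.076,.073): print(r,c.to(*pol(r,110),.07,110))
E
```

```text
[0.549 0.12  0.27 ] 90.00
[0.629, -0.093, -0.0, -0.111]
[0.629, -0.093, 0.667, -0.111]
[0.5211 0.3087 0.0699] 109.98
0.08 [-0.04, 0.0, -0.0, -0.0]
0.076 [-0.053, 0.0, -0.0, -0.0]
0.073 [-0.063, 0.001, -0.0, -0.0]
```

drive_tool(
  steps=[
    {"tx": 0.63,"ty": -0.093,"tz": 0,"jaw": 0,"turn": -0.111},
    {"tx": 0.63,"ty": -0.093,"tz": 0,"jaw": 0,"turn": -0.111},
    {"tx": 0.63,"ty": -0.093,"tz": 0,"jaw": 0,"turn": -0.111},
    {"tx": 0.63,"ty": -0.093,"tz": 0,"jaw": 0,"turn": -0.111},
    {"tx": 0.63,"ty": -0.093,"tz": 0,"jaw": 0,"turn": -0.111},
    {"tx": 0.63,"ty": -0.093,"tz": 0.3,"jaw": 0,"turn": -0.111},
    {"tx": 0.63,"ty": -0.093,"tz": 0.667,"jaw": 0,"turn": -0.111},
    {"tx": 0.63,"ty": -0.093,"tz": 0.667,"jaw": 0,"turn": -0.111},
    {"tx": 0.63,"ty": -0.093,"tz": 0.667,"jaw": 0,"turn": -0.111},
    {"tx": 0.63,"ty": -0.093,"tz": 0.667,"jaw": 0,"turn": -0.111},
    {"tx": 0.63,"ty": -0.093,"tz": 0.667,"jaw": 0,"turn": -0.111},
    {"tx": 0.63,"ty": -0.093,"tz": 0.667,"jaw": 0,"turn": -0.111},
  ],
)

```text
t: 2.05
tool_pos: [0.5236, 0.3094, 0.0731]
orientation: [1.802, 2.57, 0.006]
force: [0.3, 0.2, 0.8]
opening: 0.0002
```

drive_tool(
  steps=[
    {"tx": -0.053,"ty": 0,"tz": 0,"jaw": 0,"turn": 0},
    {"tx": -0.063,"ty": 0,"tz": 0,"jaw": 0,"turn": 0},
    {"tx": -0.063,"ty": 0,"tz": 0,"jaw": 0,"turn": 0},
  ],
)

```text
t: 2.35
tool_pos: [0.5296, 0.2938, 0.0736]
orientation: [1.802, 2.573, 0.013]
force: [-2.7, 11.5, 4.1]
opening: 0.0005
```

```bash
python3 - <<'E'
from h import *
print(robot.read_state()["force"]); snap("wrist","w3");snap("side","s3")
E
```

```text
[-2.73803112 11.53731478  4.14226534]
```

View pics/w3.png

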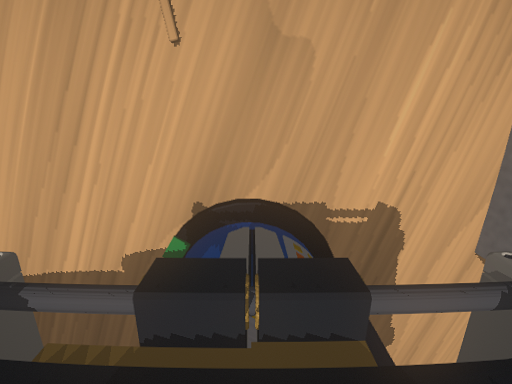

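View pics/s3.png

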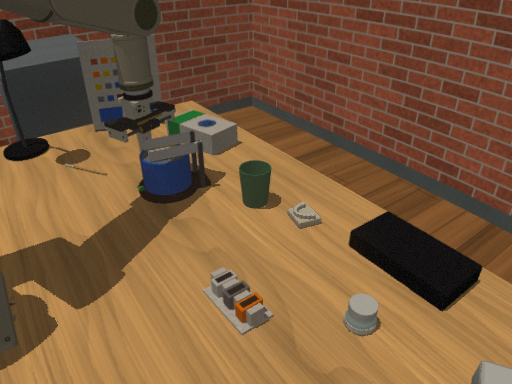

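```bash
cat > arc.py <<'E'
from mv import *
import sys
D=np.array([.5527,.2223])
def pol(r,th,D=D): return D+r*np.array([np.cos(np.radians(th)),np.sin(np.radians(th))])
E
python3 - <<'E'
from arc import *
c=C(.6,0,.219,90).after(.4,-.17,-.17,0).after(.63,-.093,.667,-.111).after(-.063,0,0,0);print(c)
for th in range(115,170,5): print(th,c.to(*pol(.0738,th),.07,th))
E
```

```text
[0.5276 0.2912 0.0699] 109.98
115 [0.0, -0.021, -0.0, -0.028]
120 [-0.002, -0.043, -0.0, -0.056]
125 [-0.007, -0.064, -0.0, -0.083]
130 [-0.013, -0.084, -0.0, -0.111]
135 [-0.022, -0.104, -0.0, -0.139]
140 [-0.032, -0.123, -0.0, -0.167]
145 [-0.043, -0.141, -0.0, -0.195]
150 [-0.056, -0.158, -0.0, -0.222]
155 [-0.071, -0.174, -0.0, -0.25]
160 [-0.087, -0.188, -0.0, -0.278]
165 [-0.104, -0.201, -0.0, -0.306]
```

drive_tool(
  steps=[
    {"tx": 0.0,"ty": -0.021,"tz": 0,"jaw": 0,"turn": -0.028},
    {"tx": -0.002,"ty": -0.043,"tz": 0,"jaw": 0,"turn": -0.056},
    {"tx": -0.007,"ty": -0.064,"tz": 0,"jaw": 0,"turn": -0.083},
    {"tx": -0.013,"ty": -0.084,"tz": 0,"jaw": 0,"turn": -0.111},
    {"tx": -0.022,"ty": -0.104,"tz": 0,"jaw": 0,"turn": -0.139},
    {"tx": -0.032,"ty": -0.123,"tz": 0,"jaw": 0,"turn": -0.167},
  ],
)

```text
t: 3.05
tool_pos: [0.4967, 0.2721, 0.0734]
orientation: [1.067, 2.954, 0.009]
force: [-11.1, 9.7, 9.5]
opening: 0.0005
```

```bash
python3 - <<'E'
from h import *
snap("scene","sc4")
c,im,d=snap("side","s4");cv2.imwrite("pics/c4.png",cv2.resize(np.hstack([im[120:210,130:220],load("sc4")[1][130:220,295:385]]),(800,400),interpolation=cv2.INTER_CUBIC))
E
```

```text
(no output)
```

View pics/c4.png

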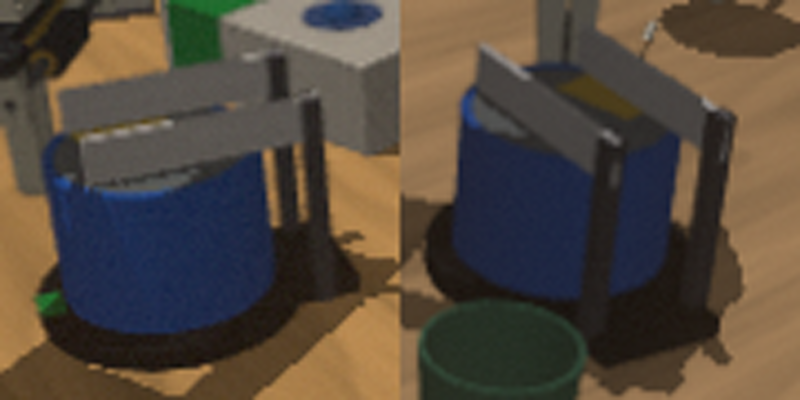

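```bash
python3 - <<'E'
from arc import *
c=C(.5276,.2912,.07,110).after(-.032,-.123,0,-.167);print(c)
for th in range(145,181,5): print(th,c.to(*pol(.0745,th),.072,th))
E
python3 - <<'E'
from h import *
for n in("sc4",):
    c,im,d=load(n);hsv=cv2.cvtColor(im,cv2.COLOR_BGR2HSV)
    m=cv2.inRange(hsv,(20,140,60),(34,255,255));v,u=np.nonzero(m);P=withdepth(c,np.c_[u,v],d[m>0]);k=np.hypot(P[:,0]-.5527,P[:,1]-.2223)<.07
    print(k.sum(),P[k].mean(0))
E
```

```text
[0.4962 0.2696 0.07  ] 140.06
145 [0.002, -0.021, -0.007, -0.027]
150 [-0.001, -0.043, -0.007, -0.055]
155 [-0.006, -0.064, -0.007, -0.083]
160 [-0.012, -0.085, -0.007, -0.111]
165 [-0.02, -0.105, -0.007, -0.139]
170 [-0.03, -0.124, -0.007, -0.166]
175 [-0.042, -0.142, -0.007, -0.194]
180 [-0.055, -0.159, -0.007, -0.222]
62 [0.54588493 0.25319637 0.10614525]
```

drive_tool(
  steps=[
    {"tx": 0.002,"ty": -0.021,"tz": -0.007,"jaw": 0,"turn": -0.027},
    {"tx": -0.001,"ty": -0.043,"tz": -0.007,"jaw": 0,"turn": -0.055},
    {"tx": -0.006,"ty": -0.064,"tz": -0.007,"jaw": 0,"turn": -0.083},
    {"tx": -0.012,"ty": -0.085,"tz": -0.007,"jaw": 0,"turn": -0.111},
    {"tx": -0.02,"ty": -0.105,"tz": -0.007,"jaw": 0,"turn": -0.139},
    {"tx": -0.03,"ty": -0.124,"tz": -0.007,"jaw": 0,"turn": -0.166},
    {"tx": -0.042,"ty": -0.142,"tz": -0.007,"jaw": 0,"turn": -0.194},
    {"tx": -0.055,"ty": -0.159,"tz": -0.007,"jaw": 0,"turn": -0.222},
  ],
)

```text
t: 3.95
tool_pos: [0.4781, 0.2222, 0.0739]
orientation: [-0.006, 3.141, 0.002]
force: [-7.5, 0.5, 4.9]
opening: 0.0002
```

```bash
python3 - <<'E'
from h import *
snap("scene","sc5")
c,im,d=snap("side","s5");cv2.imwrite("pics/c5.png",cv2.resize(np.hstack([im[120:210,130:220],load("sc5")[1][130:220,295:385]]),(800,400),interpolation=cv2.INTER_CUBIC))
E
```

```text
(no output)
```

View pics/c5.png

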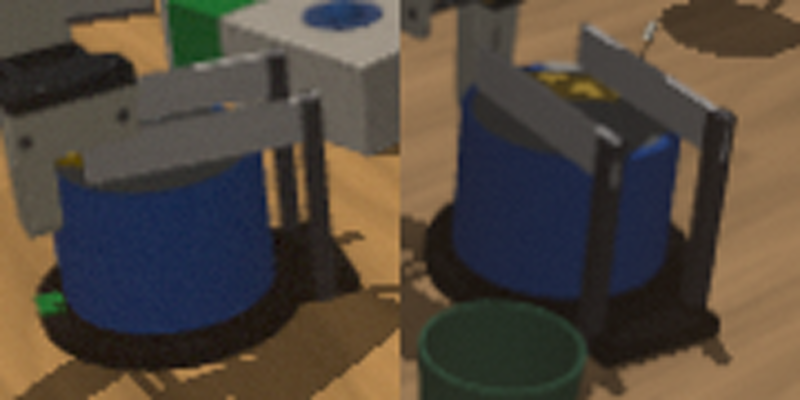

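```bash
python3 - <<'E'
from arc import *
c=C(.4962,.2696,.07,140.06).after(-.055,-.159,-.007,-.222);print(c)
L=[(th,.0745) for th in range(185,211,5)]+[(213,.0745),(213,.09),(213,.12)]
for th,r in L: print(th,c.to(*pol(r,th),.072,th))
E
```

```text
[0.4782 0.2224 0.0721] 180.02
185 [-0.001, -0.022, 0.0, -0.028]
190 [-0.004, -0.044, 0.0, -0.055]
195 [-0.008, -0.065, 0.0, -0.083]
200 [-0.015, -0.085, 0.0, -0.111]
205 [-0.023, -0.105, 0.0, -0.139]
210 [-0.033, -0.125, 0.0, -0.167]
213 [-0.04, -0.136, 0.0, -0.183]
213 [0.003, -0.164, 0.0, -0.183]
213 [0.087, -0.218, 0.0, -0.183]
```

drive_tool(
  steps=[
    {"tx": -0.001,"ty": -0.022,"tz": 0,"jaw": 0,"turn": -0.028},
    {"tx": -0.004,"ty": -0.044,"tz": 0,"jaw": 0,"turn": -0.055},
    {"tx": -0.008,"ty": -0.065,"tz": 0,"jaw": 0,"turn": -0.083},
    {"tx": -0.015,"ty": -0.085,"tz": 0,"jaw": 0,"turn": -0.111},
    {"tx": -0.023,"ty": -0.105,"tz": 0,"jaw": 0,"turn": -0.139},
    {"tx": -0.033,"ty": -0.125,"tz": 0,"jaw": 0,"turn": -0.167},
    {"tx": -0.033,"ty": -0.125,"tz": 0,"jaw": 0,"turn": -0.167},
    {"tx": 0.01,"ty": -0.15,"tz": 0,"jaw": 0,"turn": -0.167},
    {"tx": 0.09,"ty": -0.2,"tz": 0,"jaw": 0,"turn": -0.167},
    {"tx": 0.09,"ty": -0.2,"tz": -0.2,"jaw": 0,"turn": -0.167},
    {"tx": 0.09,"ty": -0.2,"tz": -0.66,"jaw": 0,"turn": -0.167},
    {"tx": 0.09,"ty": -0.2,"tz": -0.66,"jaw": 0,"turn": -0.167},
  ],
)

```text
t: 5.25
tool_pos: [0.451, 0.1621, 0.2245]
orientation: [-0.809, 3.034, -0.0]
force: [1.2, 0.7, -0.1]
opening: 0.0004
```

```bash
python3 - <<'E'
from arc import *
c=C(.4782,.2224,.0721,180.02).after(.09,-.2,-.66,-.167);print(c)
print(c.to(.549,.12,.27,90))
E
```

```text
[0.4512 0.1624 0.2701] 210.08
[-0.211, -0.286, 0.0, 0.667]
```

drive_tool(
  steps=[
    {"tx": -0.211,"ty": -0.286,"tz": -0.14,"jaw": 0,"turn": 0.667},
    {"tx": -0.211,"ty": -0.286,"tz": -0.14,"jaw": 0,"turn": 0.667},
    {"tx": -0.211,"ty": -0.286,"tz": -0.14,"jaw": 0,"turn": 0.667},
    {"tx": -0.211,"ty": -0.286,"tz": -0.14,"jaw": 0,"turn": 0.667},
    {"tx": -0.211,"ty": -0.286,"tz": -0.14,"jaw": 0,"turn": 0.667},
    {"tx": -0.211,"ty": -0.286,"tz": -0.14,"jaw": 0,"turn": 0.667},
    {"tx": -0.211,"ty": -0.286,"tz": -0.14,"jaw": 0,"turn": 0.667},
    {"tx": -0.211,"ty": -0.286,"tz": -0.14,"jaw": 0,"turn": 0.667},
    {"tx": -0.211,"ty": -0.286,"tz": -0.14,"jaw": 0,"turn": 0.667},
    {"tx": -0.211,"ty": -0.286,"tz": -0.14,"jaw": 0,"turn": 0.667},
    {"tx": -0.211,"ty": -0.286,"tz": -0.14,"jaw": 0,"turn": 0.667},
    {"tx": -0.211,"ty": -0.286,"tz": -0.14,"jaw": 0,"turn": 0.667},
  ],
)

```text
t: 6.45
tool_pos: [0.5496, 0.1197, 0.2654]
orientation: [1.881, 2.514, 0.003]
force: [1.3, 0.0, -0.1]
opening: 0.0006
```

drive_tool(
  steps=[
    {"tx": 0,"ty": 0,"tz": 0,"jaw": 0,"turn": 0.095},
    {"tx": 0,"ty": 0,"tz": 0,"jaw": 0,"turn": 0.095},
    {"tx": 0,"ty": 0,"tz": 0,"jaw": 0,"turn": 0.095},
  ],
)

```text
t: 6.75
tool_pos: [0.5496, 0.1198, 0.2653]
orientation: [2.229, 2.211, 0.004]
force: [0.1, 0.2, -0.6]
opening: 0.0003
```

```bash
python3 - <<'E'
from h import *
c,im,d=snap("wrist","w6"); print(c["eye"],robot.read_state()["orientation"]);cv2.imwrite("pics/c6.png",cv2.resize(im[0:190,150:400],None,fx=3,fy=3,interpolation=cv2.INTER_CUBIC))
E
python3 st.py w6
```

```text
[0.54993775 0.19664727 0.43120649] [2.22242919 2.21826519 0.00306937]
drum [0.5526 0.2223 0.0619] n 1630 r rng [0.0588 0.0649] medz 0.1053
rail 1288 mid [0.5867 0.2513] yaw -11.33 ends -0.0454 0.0935 off 0.0352 0.0285 0.0421 0.1356
rail 930 mid [0.5741 0.1814] yaw -11.32 ends -0.0455 0.0941 off -0.0359 -0.0419 -0.0298 0.1358
yellow 1706 [0.5193 0.2305] r 0.0344 ang 166.14 rect [55.4 34.3] 77.2
white 365 [0.5041 0.2366] r 0.0505 ang 163.59 rect [122.8 105.7] 76.4
```

View pics/c6.png

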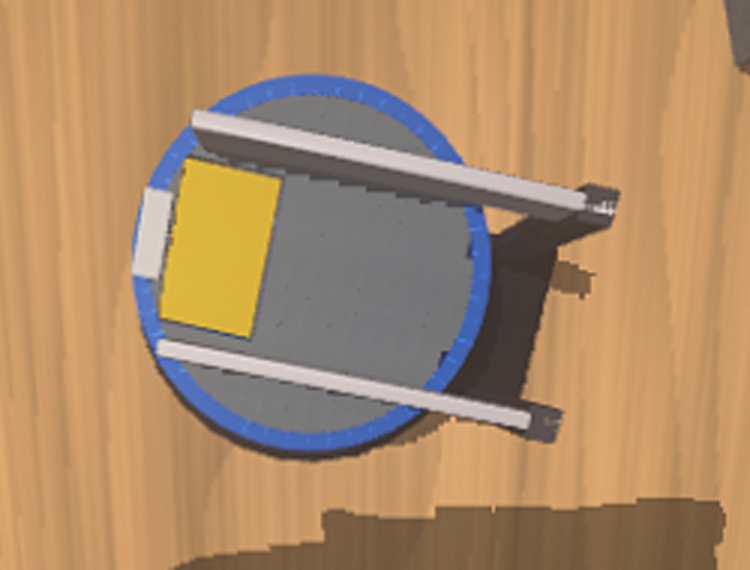

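```bash
cat > lab.py <<'E'
from h import *
import sys
def lab(tag):
    c,im,d=load(tag);hsv=cv2.cvtColor(im,cv2.COLOR_BGR2HSV).reshape(-1,3)
    v,u=np.mgrid[0:384,0:512]; uv=np.c_[u.ravel(),v.ravel()];P=withdepth(c,uv,d.ravel())
    D=np.array([.5527,.2223]);X=onplane(c,uv,.105)[:,:2]-D;r=np.hypot(*X.T);th=np.degrees(np.arctan2(X[:,1],X[:,0]))%360
    z=(P[:,2]>.09)&(P[:,2]<.118)
    # white mark
    w=z&(r>.054)&(r<.066)&(hsv[:,1]<60)&(hsv[:,2]>140); t=th[w]; print("white n",w.sum(),"mid",((np.percentile(t,3)+np.percentile(t,97))/2).round(2),"mean",t.mean().round(2),np.percentile(t,[3,97]).round(1))
    m=(z&(r<.066)&(hsv[:,0]>=18)&(hsv[:,0]<=36)&(hsv[:,1]>130)).reshape(384,512).astype(np.uint8)
    cn=max(cv2.findContours(m,0,1)[0],key=cv2.contourArea)[:,0]
    q=(onplane(c,cn,.105)[:,:2]*1e3).astype(np.float32); b=cv2.minAreaRect(q); cc=np.array(b[0])/1e3-D
    print("rect",b,"centre ang",np.degrees(np.arctan2(cc[1],cc[0])))
lab(sys.argv[1])
E
python3 lab.py w2; python3 lab.py w6
```

```text
white n 334 mid 104.23 mean 71.35 [ 49.3 159.1]
rect ((564.3370971679688, 241.83937072753906), (23.691120147705078, 58.807376861572266), 78.57977294921875) centre ang 59.22316694520207
white n 333 mid 137.04 mean 160.64 [ 70.4 203.7]
rect ((519.1754150390625, 230.2179412841797), (56.094093322753906, 34.72972106933594), 77.11558532714844) centre ang 166.7112252922332
```

```bash
python3 - <<'E'
s=open('lab.py').read()
s=s.replace("t=th[w];","k,l,st,_=cv2.connectedComponentsWithStats(w.reshape(384,512).astype(np.uint8));i=1+np.argmax(st[1:,4]);w=(l==i).ravel();t=th[w];")
open('lab.py','w').write(s)
E
python3 lab.py w2; python3 lab.py w6
```

```text
white n 297 mid 63.48 mean 63.69 [49.8 77.1]
rect ((564.3370971679688, 241.83937072753906), (23.691120147705078, 58.807376861572266), 78.57977294921875) centre ang 59.22316694520207
white n 281 mid 166.84 mean 166.8 [153.1 180.6]
rect ((519.1754150390625, 230.2179412841797), (56.094093322753906, 34.72972106933594), 77.11558532714844) centre ang 166.7112252922332
```

drive_tool(
  steps=[
    {"tx": 0.034,"ty": 0.01,"tz": 0.4,"jaw": 0,"turn": 0},
    {"tx": 0.034,"ty": 0.01,"tz": 0.638,"jaw": 0,"turn": 0},
    {"tx": 0.034,"ty": 0.01,"tz": 0.638,"jaw": 0,"turn": 0},
    {"tx": 0.034,"ty": 0.01,"tz": 0.638,"jaw": 0,"turn": 0},
    {"tx": 0.034,"ty": 0.01,"tz": 0.638,"jaw": 0,"turn": 0},
    {"tx": 0.034,"ty": 0.01,"tz": 0.638,"jaw": 0,"turn": 0},
    {"tx": 0.034,"ty": 0.01,"tz": 0.638,"jaw": 0,"turn": 0},
    {"tx": 0.034,"ty": 0.01,"tz": 0.638,"jaw": 0,"turn": 0},
  ],
)

```text
t: 7.6
tool_pos: [0.5545, 0.1304, 0.0759]
orientation: [2.222, 2.216, 0.007]
force: [-0.2, 1.1, 0.1]
opening: 0.0006
```

drive_tool(
  steps=[
    {"tx": 0.045,"ty": 0,"tz": 0,"jaw": 0,"turn": 0},
    {"tx": 0.06,"ty": 0,"tz": 0,"jaw": 0,"turn": 0},
    {"tx": 0.06,"ty": 0,"tz": 0,"jaw": 0,"turn": 0},
    {"tx": 0.06,"ty": 0.004,"tz": 0,"jaw": 0,"turn": -0.005},
    {"tx": 0.06,"ty": 0.008,"tz": 0,"jaw": 0,"turn": -0.01},
    {"tx": 0.06,"ty": 0.008,"tz": 0,"jaw": 0,"turn": -0.01},
  ],
)

```text
t: 8.2
tool_pos: [0.5551, 0.1482, 0.0729]
orientation: [2.188, 2.253, 0.001]
force: [0.1, -3.7, 3.8]
opening: 0.0005
```

drive_tool(
  steps=[
    {"tx": -0.02,"ty": 0,"tz": 0,"jaw": 0,"turn": 0.01},
    {"tx": -0.07,"ty": 0,"tz": 0,"jaw": 0,"turn": 0.01},
    {"tx": -0.09,"ty": 0,"tz": -0.3,"jaw": 0,"turn": 0.01},
    {"tx": -0.09,"ty": 0,"tz": -0.64,"jaw": 0,"turn": 0.01},
    {"tx": -0.09,"ty": 0,"tz": -0.64,"jaw": 0,"turn": 0.01},
    {"tx": -0.09,"ty": 0,"tz": -0.64,"jaw": 0,"turn": 0.01},
    {"tx": -0.09,"ty": 0,"tz": -0.64,"jaw": 0,"turn": 0.01},
    {"tx": -0.09,"ty": 0,"tz": -0.64,"jaw": 0,"turn": 0.01},
  ],
)

```text
t: 9.0
tool_pos: [0.5559, 0.1205, 0.2654]
orientation: [2.224, 2.216, 0.003]
force: [0.0, -0.5, -0.4]
opening: 0.0004
```

```bash
python3 - <<'E'
from h import *
c,im,d=snap("wrist","w7"); print(c["eye"],robot.read_state()["orientation"],robot.read_state()["tool_pos"]);cv2.imwrite("pics/c7.png",cv2.resize(im[0:190,150:400],None,fx=3,fy=3,interpolation=cv2.INTER_CUBIC))
E
python3 lab.py w7; python3 st.py w7
```

```text
[0.55591281 0.19740489 0.43140288] [-2.22499748e+00 -2.21699501e+00  7.20600395e-04] [0.55490946 0.12052079 0.26347855]
white n 275 mid 167.31 mean 167.18 [153.6 181. ]
rect ((519.1703491210938, 229.83248901367188), (55.718353271484375, 34.600704193115234), 77.64531707763672) centre ang 167.33861904577944
drum [0.5526 0.2223 0.0619] n 1642 r rng [0.0588 0.0649] medz 0.1052
rail 1217 mid [0.5853 0.2517] yaw -11.29 ends -0.0455 0.0934 off 0.0353 0.0291 0.0418 0.1356
rail 932 mid [0.5737 0.1815] yaw -11.39 ends -0.0452 0.094 off -0.0358 -0.0419 -0.0297 0.1358
yellow 1696 [0.5193 0.2303] r 0.0343 ang 166.47 rect [55.4 34.3] 77.6
white 372 [0.5052 0.2347] r 0.049 ang 165.26 rect [124.7 112.1] 48.2
```

View pics/c7.png

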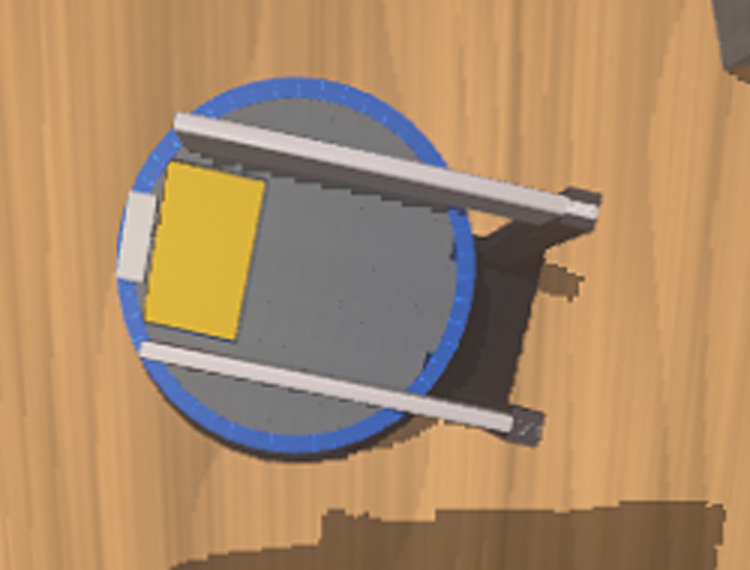

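drive_tool(
  steps=[
    {"tx": -1,"ty": -0.28,"tz": 0,"jaw": 1,"turn": 0},
    {"tx": -1,"ty": -0.28,"tz": 0,"jaw": 1,"turn": 0},
    {"tx": -1,"ty": -0.28,"tz": 0,"jaw": 1,"turn": 0},
    {"tx": -1,"ty": -0.28,"tz": 0,"jaw": 1,"turn": 0},
    {"tx": -1,"ty": -0.28,"tz": 0,"jaw": 1,"turn": 0},
    {"tx": -1,"ty": -0.28,"tz": 0,"jaw": 1,"turn": 0},
    {"tx": -1,"ty": -0.28,"tz": 0,"jaw": 1,"turn": 0},
  ],
)

```text
t: 9.75
tool_pos: [0.4675, -0.1824, 0.2616]
orientation: [-2.227, -2.211, 0.004]
force: [0.4, 0.5, 0.2]
opening: 0.0519
```

drive_tool(
  steps=[
    {"tx": -0.5,"ty": 0,"tz": 0,"jaw": 1,"turn": 0},
    {"tx": -0.5,"ty": 0,"tz": 0,"jaw": 1,"turn": 0},
    {"tx": -0.5,"ty": 0,"tz": 0,"jaw": 1,"turn": 0},
    {"tx": -0.5,"ty": 0,"tz": 0,"jaw": 1,"turn": 0},
    {"tx": -0.5,"ty": 0,"tz": 0,"jaw": 1,"turn": 0},
  ],
)

```text
t: 10.25
tool_pos: [0.469, -0.3284, 0.2616]
orientation: [-2.224, -2.213, -0.0]
force: [-0.8, 0.7, -0.2]
opening: 0.0907
```

```bash
python3 - <<'E'
from h import *
c,im,d=snap("wrist","w8"); print(c["eye"],robot.read_state()["orientation"],robot.read_state()["tool_pos"])
E
```

```text
[ 0.47007143 -0.25204947  0.42773493] [-2.22267291e+00 -2.21508212e+00 -6.43270833e-04] [ 0.46941626 -0.32754714  0.26226391]
```

View pics/w8.png

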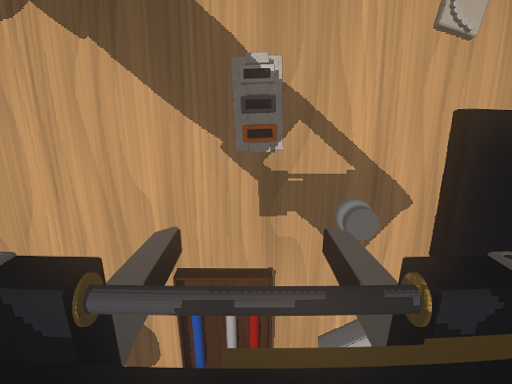

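```bash
python3 - <<'E'
from h import *
c,im,d=load("w8");hsv=cv2.cvtColor(im,cv2.COLOR_BGR2HSV)
cv2.imwrite("pics/c8.png",cv2.resize(im[40:165,215:300],None,fx=4.5,fy=4.5,interpolation=cv2.INTER_CUBIC))
m=cv2.inRange(hsv,(3,180,70),(14,255,255));m[:, :220]=0;m[:,300:]=0;m[160:]=0
cn=np.vstack([x for x in cv2.findContours(m,0,1)[0] if cv2.contourArea(x)>5])[:,0]
X=(onplane(c,cn,.038)[:,:2]*1e3).astype(np.float32);print(cv2.minAreaRect(X))
v,u=np.nonzero(m);P=withdepth(c,np.c_[u,v],d[m>0]);print(np.median(P,0),P[:,2].min(),P[:,2].max())
# all tops
v,u=np.mgrid[30:170,215:305];uv=np.c_[u.ravel(),v.ravel()];P=withdepth(c,uv,d[30:170,215:305].ravel())
t=(P[:,2]>.033)&(P[:,2]<.043);Q=(P[t,:2]*1e3).astype(np.float32);print("tops",cv2.minAreaRect(Q))
t=(P[:,2]>.004)&(P[:,2]<.043);Q=(P[t,:2]*1e3).astype(np.float32);print("rack",cv2.minAreaRect(Q))
# dark patches
dk=cv2.inRange(hsv,(0,0,0),(180,255,45));dk[:40]=0;dk[160:]=0;dk[:,:235]=0;dk[:,285:]=0
k,l,s,ce=cv2.connectedComponentsWithStats(dk)
for i in range(1,k):
    if s[i,4]>60:
        v,u=np.nonzero(l==i);X=(onplane(c,np.c_[u,v],.038)[:,:2]*1e3).astype(np.float32);print("patch",s[i],X.mean(0),cv2.minAreaRect(X))
E
```

```text
((478.5469665527344, -274.7588195800781), (19.829334259033203, 43.135414123535156), 89.8714370727539)
[ 0.47909832 -0.27013257  0.03782431] 0.0254816575857707 0.039813317690502725
tops ((476.7295227050781, -238.03140258789062), (46.33917236328125, 127.3192367553711), 2.9496610164642334)
rack ((476.75518798828125, -237.9764404296875), (70.54437255859375, 130.1527557373047), 2.0183749198913574)
patch [246 100  13   9  61] [ 467.85422 -239.33133] ((469.1561584472656, -237.87442016601562), (10.113005638122559, 15.787689208984375), 89.79615020751953)
```

View pics/c8.png

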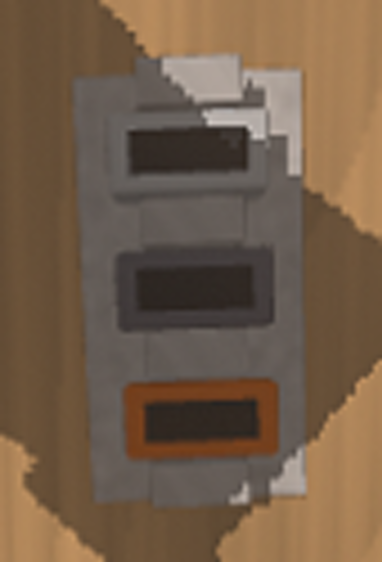

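drive_tool(
  steps=[
    {"tx": 0.173,"ty": 0.03,"tz": 0.0,"jaw": 1,"turn": -0.0145},
    {"tx": 0.173,"ty": 0.03,"tz": 0.3,"jaw": 1,"turn": -0.0145},
    {"tx": 0.173,"ty": 0.03,"tz": 0.6,"jaw": 1,"turn": -0.0145},
    {"tx": 0.173,"ty": 0.03,"tz": 0.67,"jaw": 1,"turn": -0.0145},
    {"tx": 0.173,"ty": 0.03,"tz": 0.67,"jaw": 1,"turn": -0.0145},
    {"tx": 0.173,"ty": 0.03,"tz": 0.67,"jaw": 1,"turn": -0.0145},
    {"tx": 0.173,"ty": 0.03,"tz": 0.67,"jaw": 1,"turn": -0.0145},
  ],
)

```text
t: 11.0
tool_pos: [0.4786, -0.2749, 0.0632]
orientation: [-2.17, -2.268, 0.0]
force: [0.8, -0.2, 0.8]
opening: 0.0931
```

```bash
python3 - <<'E'
from h import *
snap("side","s9");c,im,d=snap("wrist","w9"); print(robot.read_state()["orientation"],robot.read_state()["tool_pos"])
E
```

```text
[2.16943472e+00 2.26590389e+00 1.24668271e-03] [ 0.48111106 -0.27738758  0.06677335]
```

View pics/w9.png

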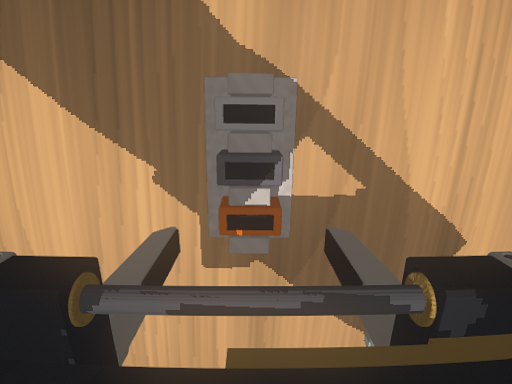

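View pics/s9.png

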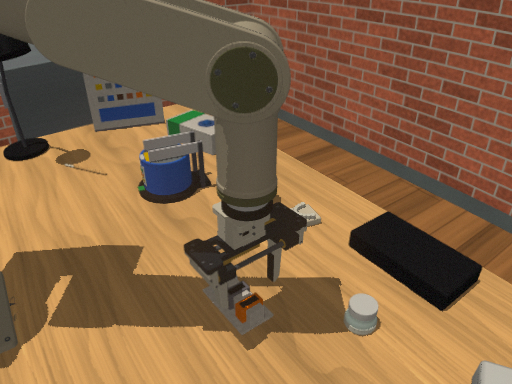

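```bash
python3 - <<'E'
from h import *
for t in("w9",):
    c,im,d=load(t);hsv=cv2.cvtColor(im,cv2.COLOR_BGR2HSV);print(c["eye"])
    m=cv2.inRange(hsv,(3,170,60),(15,255,255));m[:190]=0;m[245:]=0;m[:,:210]=0;m[:,290:]=0
    v,u=np.nonzero(m);P=withdepth(c,np.c_[u,v],d[m>0]);k=P[:,2]>.034
    X=(P[k,:2]*1e3).astype(np.float32);print(cv2.minAreaRect(X),np.median(P[k,2]))
    v,u=np.mgrid[60:270,195:305];P=withdepth(c,np.c_[u.ravel(),v.ravel()],d[60:270,195:305].ravel())
    t=(P[:,2]>.003)&(P[:,2]<.043);print("rack",cv2.minAreaRect((P[t,:2]*1e3).astype(np.float32)))
for _ in range(3): print(robot.read_state()["tool_pos"], robot.get_calibration("wrist")["eye"])
E
```

```text
[ 0.47677001 -0.19938638  0.23139055]
((477.5797424316406, -242.50714111328125), (44.9100227355957, 86.21710205078125), 2.812088966369629) 0.03773152244202893
rack ((476.9034118652344, -237.22950744628906), (70.50094604492188, 129.3466339111328), 1.7043461799621582)
[ 0.48111106 -0.27738758  0.06677335] [ 0.47732436 -0.20007081  0.23248084]
[ 0.48111106 -0.27738758  0.06677335] [ 0.47732436 -0.20007081  0.23248084]
[ 0.48111106 -0.27738758  0.06677335] [ 0.47732436 -0.20007081  0.23248084]
```

drive_tool(
  force=20,
  steps=[
    {"tx": 0,"ty": 0,"tz": 0.1,"jaw": 1,"turn": 0},
    {"tx": 0,"ty": 0,"tz": 0.17,"jaw": 1,"turn": 0},
    {"tx": 0,"ty": 0,"tz": 0.17,"jaw": 1,"turn": 0},
    {"tx": 0,"ty": 0,"tz": 0.17,"jaw": 1,"turn": 0},
  ],
)

```text
t: 11.5
tool_pos: [0.4805, -0.2777, 0.0149]
orientation: [2.171, 2.266, 0.001]
force: [-0.2, -0.8, 0.1]
opening: 0.0928
```

drive_tool(
  force=20,
  steps=[
    {"tx": 0,"ty": 0,"tz": 0,"jaw": 0,"turn": 0},
    {"tx": 0,"ty": 0,"tz": 0,"jaw": 0,"turn": 0},
    {"tx": 0,"ty": 0,"tz": 0,"jaw": 0,"turn": 0},
    {"tx": 0,"ty": 0,"tz": 0,"jaw": 0,"turn": 0},
    {"tx": 0,"ty": 0,"tz": 0,"jaw": 0,"turn": 0},
    {"tx": 0,"ty": 0,"tz": 0,"jaw": 0,"turn": 0},
    {"tx": 0,"ty": 0,"tz": 0,"jaw": 0,"turn": 0},
    {"tx": 0,"ty": 0,"tz": 0,"jaw": 0,"turn": 0},
  ],
)

```text
t: 12.3
tool_pos: [0.4789, -0.2767, 0.0121]
orientation: [-2.174, -2.268, 0.0]
force: [-0.7, 0.1, 1.0]
opening: 0.0457
```

drive_tool(
  steps=[
    {"tx": 0,"ty": 0,"tz": -0.05,"jaw": 0,"turn": 0},
    {"tx": 0,"ty": 0,"tz": -0.1,"jaw": 0,"turn": 0},
    {"tx": 0,"ty": 0,"tz": -0.17,"jaw": 0,"turn": 0},
    {"tx": 0,"ty": 0,"tz": -0.25,"jaw": 0,"turn": 0},
    {"tx": 0,"ty": 0,"tz": -0.35,"jaw": 0,"turn": 0},
    {"tx": 0,"ty": 0,"tz": -0.35,"jaw": 0,"turn": 0},
  ],
)

```text
t: 12.9
tool_pos: [0.4822, -0.2789, 0.124]
orientation: [2.167, 2.261, 0.002]
force: [0.9, -0.1, -0.1]
opening: 0.0459
```

```bash
python3 - <<'E'
from h import *
snap("side","s10"); s=robot.read_state();print(s["orientation"],s["tool_pos"],s["opening"],s["force"])
E
```

```text
[2.16885461e+00 2.26321928e+00 1.59633781e-03] [ 0.48110878 -0.27826468  0.12140636] 0.04584452458420372 [-0.75000025 -0.78800107 -1.66687074]
```

View pics/s10.png

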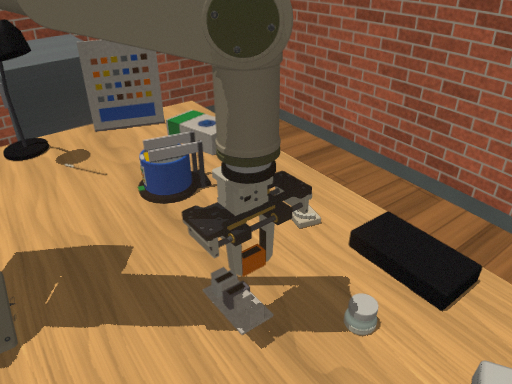

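drive_tool(
  steps=[
    {"tx": 0.826,"ty": 0.035,"tz": 0,"jaw": 0,"turn": -0.424},
    {"tx": 0.826,"ty": 0.035,"tz": 0,"jaw": 0,"turn": -0.424},
    {"tx": 0.826,"ty": 0.035,"tz": 0,"jaw": 0,"turn": -0.424},
    {"tx": 0.826,"ty": 0.035,"tz": 0,"jaw": 0,"turn": -0.424},
    {"tx": 0.826,"ty": 0.035,"tz": 0,"jaw": 0,"turn": -0.424},
    {"tx": 0.826,"ty": 0.035,"tz": 0,"jaw": 0,"turn": -0.424},
    {"tx": 0.826,"ty": 0.035,"tz": 0,"jaw": 0,"turn": -0.424},
    {"tx": 0.826,"ty": 0.035,"tz": 0.1,"jaw": 0,"turn": -0.424},
    {"tx": 0.826,"ty": 0.035,"tz": 0.2,"jaw": 0,"turn": -0.424},
    {"tx": 0.826,"ty": 0.035,"tz": 0.3,"jaw": 0,"turn": -0.424},
    {"tx": 0.826,"ty": 0.035,"tz": 0.35,"jaw": 0,"turn": -0.424},
    {"tx": 0.826,"ty": 0.035,"tz": 0.35,"jaw": 0,"turn": -0.424},
  ],
)

```text
t: 14.15
tool_pos: [0.4756, -0.0282, 0.0088]
orientation: [-0.307, -3.12, -0.001]
force: [-0.7, 0.5, -0.8]
opening: 0.0461
```

drive_tool(
  steps=[
    {"tx": 0,"ty": 0,"tz": 0,"jaw": 0,"turn": 0},
  ],
)

```text
t: 14.25
tool_pos: [0.4785, -0.0287, 0.0121]
orientation: [-0.308, -3.125, -0.0]
force: [0.0, -0.0, -0.4]
opening: 0.0457
```

drive_tool(
  steps=[
    {"tx": 0,"ty": 0,"tz": 0.01,"jaw": 0,"turn": 0},
    {"tx": 0,"ty": 0,"tz": 0.014,"jaw": 0,"turn": 0},
    {"tx": 0,"ty": 0,"tz": 0.014,"jaw": 0,"turn": 0},
  ],
)

```text
t: 14.55
tool_pos: [0.4795, -0.0288, 0.0087]
orientation: [0.308, 3.125, -0.0]
force: [0.4, 0.4, -1.4]
opening: 0.046
```

drive_tool(
  steps=[
    {"tx": 0,"ty": 0,"tz": 0.006,"jaw": 0,"turn": 0},
    {"tx": 0,"ty": 0,"tz": 0.006,"jaw": 0,"turn": 0},
  ],
)

```text
t: 14.75
tool_pos: [0.479, -0.0288, 0.0063]
orientation: [0.308, 3.126, -0.0]
force: [-0.4, 0.6, -2.6]
opening: 0.0461
```

drive_tool(
  steps=[
    {"tx": 0,"ty": 0,"tz": 0.005,"jaw": 0,"turn": 0},
    {"tx": 0,"ty": 0,"tz": 0.005,"jaw": 0,"turn": 0},
  ],
)

```text
t: 14.95
tool_pos: [0.4792, -0.0288, 0.0061]
orientation: [0.308, 3.126, -0.0]
force: [-7.6, 1.1, 14.2]
opening: 0.046
```

drive_tool(
  steps=[
    {"tx": 0,"ty": 0,"tz": -0.003,"jaw": 0,"turn": 0},
    {"tx": 0,"ty": 0,"tz": -0.003,"jaw": 1,"turn": 0},
    {"tx": 0,"ty": 0,"tz": -0.003,"jaw": 1,"turn": 0},
    {"tx": 0,"ty": 0,"tz": -0.003,"jaw": 1,"turn": 0},
    {"tx": 0,"ty": 0,"tz": -0.003,"jaw": 1,"turn": 0},
    {"tx": 0,"ty": 0,"tz": -0.003,"jaw": 1,"turn": 0},
    {"tx": 0,"ty": 0,"tz": -0.15,"jaw": 1,"turn": 0},
    {"tx": 0,"ty": 0,"tz": -0.3,"jaw": 1,"turn": 0},
    {"tx": 0,"ty": 0,"tz": -0.45,"jaw": 1,"turn": 0},
    {"tx": 0,"ty": 0,"tz": -0.45,"jaw": 1,"turn": 0},
  ],
)

```text
t: 15.95
tool_pos: [0.4835, -0.0295, 0.1472]
orientation: [0.306, 3.115, -0.001]
force: [0.5, -0.3, 0.1]
opening: 0.0932
```

```bash
python3 - <<'E'
from h import *
snap("side","s11"); c,im,d=snap("wrist","w11");snap("scene","sc11");s=robot.read_state();print(s["orientation"],s["tool_pos"],s["opening"],s["force"])
for t in("s11","w11","sc11"):
    c,im,d=load(t);hsv=cv2.cvtColor(im,cv2.COLOR_BGR2HSV)
    m=cv2.inRange(hsv,(3,170,60),(15,255,255));k,l,st,ce=cv2.connectedComponentsWithStats(m)
    v,u=np.nonzero(m);P=withdepth(c,np.c_[u,v],d[m>0]);k=(np.hypot(P[:,0]-.479,P[:,1]+.029)<.05)
    print(t,k.sum(),P[k].mean(0) if k.sum() else 0, P[k,2].max() if k.sum() else 0)
    if k.sum()>10:
        print(cv2.minAreaRect((P[k,:2]*1e3).astype(np.float32)))
        kk=k&(P[:,2]>.027);print("top",cv2.minAreaRect((P[kk,:2]*1e3).astype(np.float32)))
E
```

```text
[-3.07708774e-01 -3.12643837e+00  8.78586512e-06] [ 0.47879005 -0.02871873  0.13929485] 0.09301368559439067 [-0.89170688 -0.77469688 -0.02044427]
s11 241 [ 0.4752129  -0.03755115  0.02025013] 0.034900791817979004
((484.2281494140625, -22.21490478515625), (65.92766571044922, 31.10023307800293), 77.20417022705078)
top ((478.02789306640625, -28.92628288269043), (49.28242111206055, 20.304553985595703), 78.24888610839844)
w11 780 [ 0.47348793 -0.02799252  0.0266989 ] 0.034282077534946
((477.5709228515625, -27.637237548828125), (47.72976303100586, 21.3515567779541), 78.42479705810547)
top ((477.35894775390625, -28.743627548217773), (45.50138473510742, 21.258745193481445), 78.15108489990234)
sc11 215 [ 0.48597364 -0.03418148  0.01935544] 0.03469448962782051
((480.9707336425781, -30.353363037109375), (44.966552734375, 21.986316680908203), 75.87651824951172)
top ((481.53179931640625, -31.34387969970703), (43.53643798828125, 19.60838508605957), 68.9701156616211)
```

View pics/s11.png

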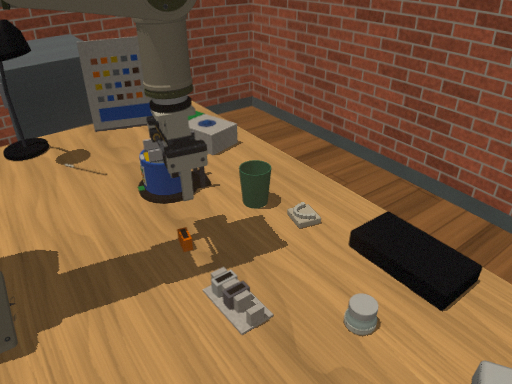

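View pics/w11.png

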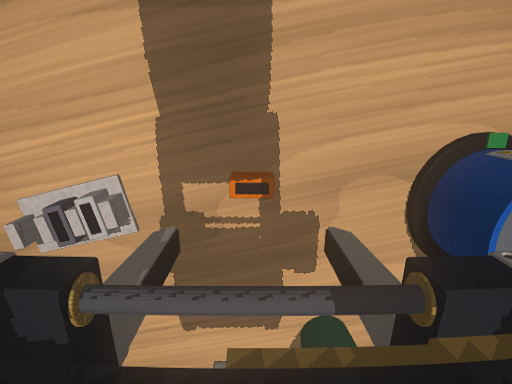

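drive_tool(
  steps=[
    {"tx": 0,"ty": 0,"tz": 0,"jaw": 1,"turn": 0.502},
    {"tx": 0,"ty": 0,"tz": 0,"jaw": 1,"turn": 0.502},
    {"tx": 0,"ty": 0,"tz": 0,"jaw": 1,"turn": 0.502},
    {"tx": 0,"ty": 0,"tz": 0,"jaw": 1,"turn": 0.502},
    {"tx": 0,"ty": 0,"tz": 0,"jaw": 1,"turn": 0.502},
    {"tx": 0,"ty": 0,"tz": 0,"jaw": 1,"turn": 0.502},
    {"tx": 0,"ty": 0,"tz": 0,"jaw": 1,"turn": 0.502},
    {"tx": 0,"ty": 0,"tz": 0,"jaw": 1,"turn": 0.502},
    {"tx": 0,"ty": 0,"tz": 0,"jaw": 1,"turn": 0.502},
    {"tx": 0,"ty": 0,"tz": 0.1,"jaw": 1,"turn": 0.502},
    {"tx": 0,"ty": 0,"tz": 0.2,"jaw": 1,"turn": 0.502},
    {"tx": 0,"ty": 0,"tz": 0.25,"jaw": 1,"turn": 0.502},
  ],
)

```text
t: 17.3
tool_pos: [0.4753, -0.0281, 0.0596]
orientation: [-2.433, -1.978, 0.008]
force: [-0.8, -0.0, -0.3]
opening: 0.0928
```

drive_tool(
  steps=[
    {"tx": 0,"ty": 0,"tz": 0,"jaw": 1,"turn": 0},
    {"tx": 0,"ty": 0,"tz": 0,"jaw": 1,"turn": 0},
  ],
)

```text
t: 17.5
tool_pos: [0.4777, -0.0285, 0.0634]
orientation: [-2.432, -1.984, 0.003]
force: [-0.4, -1.0, 0.3]
opening: 0.0931
```

```bash
python3 - <<'E'
from h import *
c,im,d=snap("wrist","w12");s=robot.read_state();print(s["orientation"],s["tool_pos"],c["eye"])
o=s["orientation"];print("psi",2*np.degrees(np.arctan2(o[1],o[0])))
E
```

```text
[-2.43377941e+00 -1.98543353e+00  9.63260455e-04] [ 0.47868632 -0.0286896   0.06456817] [0.49388851 0.04677765 0.22933652]
psi -281.5861045842168
```

View pics/w12.png

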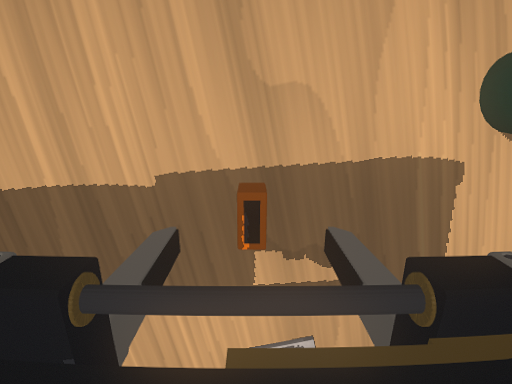

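drive_tool(
  force=25,
  steps=[
    {"tx": 0,"ty": 0,"tz": 0.08,"jaw": 1,"turn": 0},
    {"tx": 0,"ty": 0,"tz": 0.152,"jaw": 1,"turn": 0},
    {"tx": 0,"ty": 0,"tz": 0.152,"jaw": 1,"turn": 0},
    {"tx": 0,"ty": 0,"tz": 0.152,"jaw": 0,"turn": 0},
    {"tx": 0,"ty": 0,"tz": 0.152,"jaw": 0,"turn": 0},
    {"tx": 0,"ty": 0,"tz": 0.152,"jaw": 0,"turn": 0},
    {"tx": 0,"ty": 0,"tz": 0.152,"jaw": 0,"turn": 0},
    {"tx": 0,"ty": 0,"tz": 0.152,"jaw": 0,"turn": 0},
    {"tx": 0,"ty": 0,"tz": 0.152,"jaw": 0,"turn": 0},
    {"tx": 0,"ty": 0,"tz": 0.152,"jaw": 0,"turn": 0},
    {"tx": 0,"ty": 0,"tz": 0.152,"jaw": 0,"turn": 0},
    {"tx": 0,"ty": 0,"tz": 0.152,"jaw": 0,"turn": 0},
  ],
)

```text
t: 18.75
tool_pos: [0.4789, -0.0287, 0.0191]
orientation: [-2.434, -1.985, 0.0]
force: [0.6, 0.2, 0.2]
opening: 0.0253
```

```bash
python3 - <<'E'
from h import *
c,im,d=snap("side","s13");s=robot.read_state();print(s["orientation"],s["tool_pos"],s["opening"])
cv2.imwrite("pics/c13.png",cv2.resize(im[130:280,100:280],None,fx=4,fy=4,interpolation=cv2.INTER_CUBIC))
E
```

```text
[-2.43446515e+00 -1.98530104e+00  3.22844214e-04] [ 0.47881284 -0.0287302   0.01906221] 0.021532447626187244
```

View pics/c13.png

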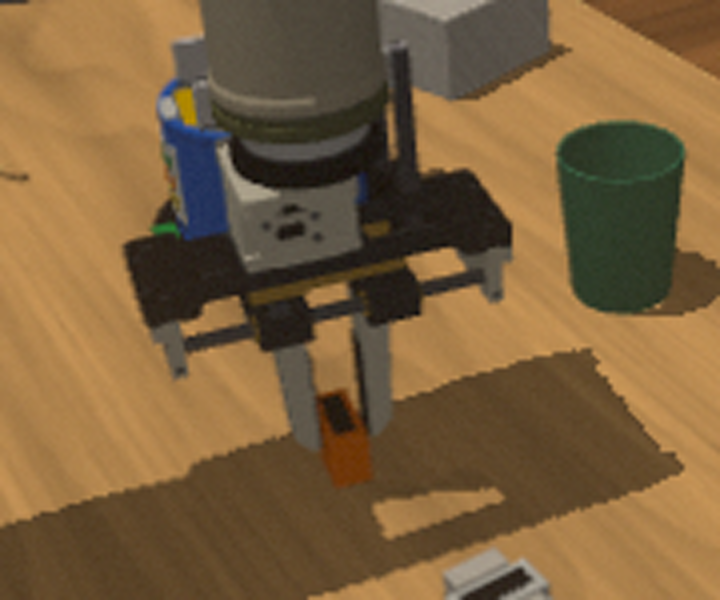

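drive_tool(
  steps=[
    {"tx": 0,"ty": 0,"tz": 0,"jaw": 0,"turn": 0},
    {"tx": 0,"ty": 0,"tz": -0.1,"jaw": 0,"turn": 0},
    {"tx": 0,"ty": 0,"tz": -0.25,"jaw": 0,"turn": 0},
    {"tx": 0,"ty": 0,"tz": -0.4,"jaw": 0,"turn": 0},
    {"tx": 0,"ty": 0,"tz": -0.55,"jaw": 0,"turn": 0},
    {"tx": 0,"ty": 0,"tz": -0.62,"jaw": 0,"turn": 0},
    {"tx": 0,"ty": 0,"tz": -0.62,"jaw": 0,"turn": 0},
  ],
)

```text
t: 19.5
tool_pos: [0.4813, -0.0291, 0.2094]
orientation: [2.43, 1.982, 0.008]
force: [1.7, 0.0, -0.9]
opening: 0.0215
```

```bash
python3 - <<'E'
from h import *
c,im,d=snap("side","s14");s=robot.read_state();print(s["orientation"],s["tool_pos"],s["opening"])
cv2.imwrite("pics/c14.png",cv2.resize(im[60:260,100:340],None,fx=3,fy=3,interpolation=cv2.INTER_CUBIC))
E
```

```text
[2.4327135  1.98393433 0.00340013] [ 0.47996033 -0.02891126  0.20641248] 0.02151448763022585
```

View pics/c14.png

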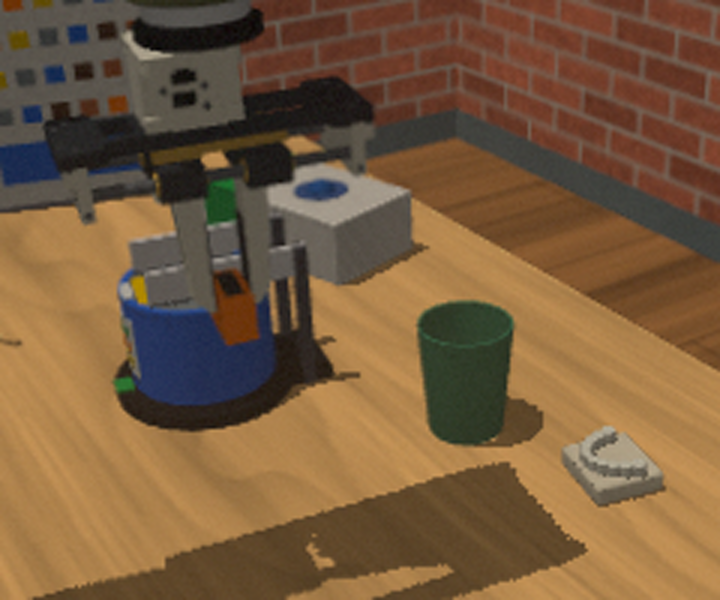

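drive_tool(
  steps=[
    {"tx": 0.15,"ty": -0.007,"tz": 0,"jaw": 0,"turn": 0},
    {"tx": 0.3,"ty": -0.015,"tz": 0,"jaw": 0,"turn": 0},
    {"tx": 0.45,"ty": -0.022,"tz": 0,"jaw": 0,"turn": 0},
    {"tx": 0.6,"ty": -0.03,"tz": 0,"jaw": 0,"turn": 0},
    {"tx": 0.75,"ty": -0.037,"tz": 0,"jaw": 0,"turn": 0},
    {"tx": 0.83,"ty": -0.042,"tz": 0,"jaw": 0,"turn": 0},
    {"tx": 0.87,"ty": -0.042,"tz": 0,"jaw": 0,"turn": -0.0014},
    {"tx": 0.87,"ty": -0.042,"tz": 0,"jaw": 0,"turn": -0.0014},
    {"tx": 0.87,"ty": -0.042,"tz": 0,"jaw": 0,"turn": -0.0014},
  ],
)

```text
t: 20.45
tool_pos: [0.5186, 0.2283, 0.2037]
orientation: [-2.43, -1.99, 0.004]
force: [0.0, 0.3, -1.0]
opening: 0.0218
```

```bash
python3 - <<'E'
from h import *
c,im,d=snap("wrist","w15");s=robot.read_state();print(s["orientation"],s["tool_pos"],s["opening"],c["eye"])
o=s["orientation"];print(2*np.degrees(np.arctan2(o[1],o[0])))
p=s["tool_pos"]; a=np.radians(78.4);cc=c["eye"][:2]-.077*np.array([np.cos(a),np.sin(a)]);print("tcp from cam",cc)
snap("side","s15");snap("scene","sc15")
a=load("s15")[1][80:220,100:240];b=load("sc15")[1][80:220,260:400];cv2.imwrite("pics/c15.png",cv2.resize(np.hstack([a,b]),(800,400),interpolation=cv2.INTER_CUBIC))
E
```

```text
[-2.43119457 -1.98959503  0.00256959] [0.51880743 0.22801065 0.20423431] 0.021582576685283548 [0.53430544 0.3039439  0.36954191]
-281.4088821356804
tcp from cam [0.51882244 0.22851661]
```

View pics/w15.png

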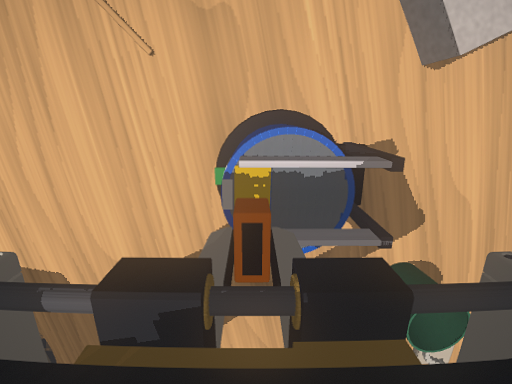

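View pics/c15.png

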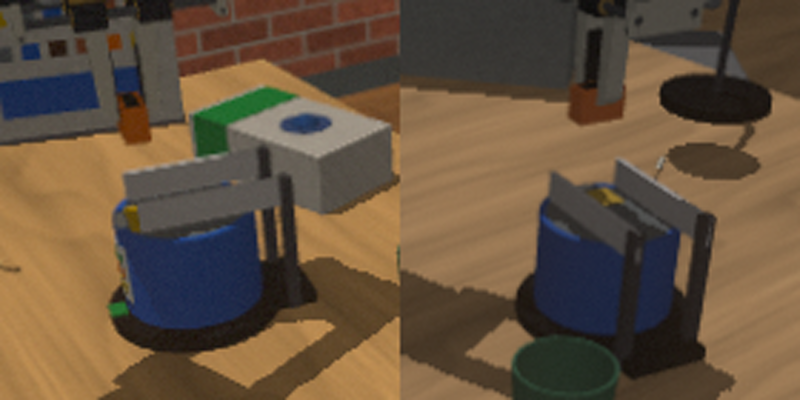

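drive_tool(
  steps=[
    {"tx": 0.003,"ty": 0.001,"tz": 0.06,"jaw": 0,"turn": 0},
    {"tx": 0.003,"ty": 0.001,"tz": 0.12,"jaw": 0,"turn": 0},
    {"tx": 0.003,"ty": 0.001,"tz": 0.18,"jaw": 0,"turn": 0},
    {"tx": 0.003,"ty": 0.001,"tz": 0.22,"jaw": 0,"turn": 0},
    {"tx": 0.003,"ty": 0.001,"tz": 0.26,"jaw": 0,"turn": 0},
    {"tx": 0.003,"ty": 0.001,"tz": 0.28,"jaw": 0,"turn": 0},
    {"tx": 0.003,"ty": 0.001,"tz": 0.3,"jaw": 0,"turn": 0},
    {"tx": 0.003,"ty": 0.001,"tz": 0.3,"jaw": 0,"turn": 0},
    {"tx": 0.003,"ty": 0.001,"tz": 0.3,"jaw": 0,"turn": 0},
    {"tx": 0.003,"ty": 0.001,"tz": 0.3,"jaw": 0,"turn": 0},
  ],
)

```text
t: 21.6
tool_pos: [0.5198, 0.2305, 0.1157]
orientation: [2.43, 1.991, 0.001]
force: [-1.0, 0.5, -1.9]
opening: 0.022
```

```bash
python3 - <<'E'
from h import *
c,im,d=snap("wrist","w16");s=robot.read_state();print(s["tool_pos"],s["opening"],c["eye"],s["force"])
snap("side","s16");snap("scene","sc16");print(robot.read_state()["tool_pos"])
a=load("s16")[1][100:220,110:230];b=load("sc16")[1][100:220,270:390];cv2.imwrite("pics/c16.png",cv2.resize(np.hstack([a,b]),(800,400),interpolation=cv2.INTER_CUBIC))
E
```

```text
[0.51978998 0.23044456 0.11568646] 0.02182816037427149 [0.5350789  0.30589505 0.28165068] [-1.92674955 -1.06815955 -0.67243083]
[0.51979265 0.23045425 0.11559105]
```

View pics/w16.png

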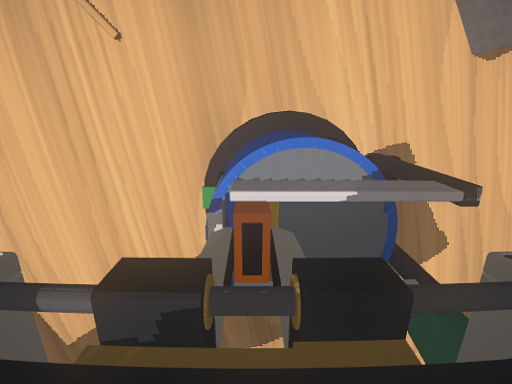

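View pics/c16.png

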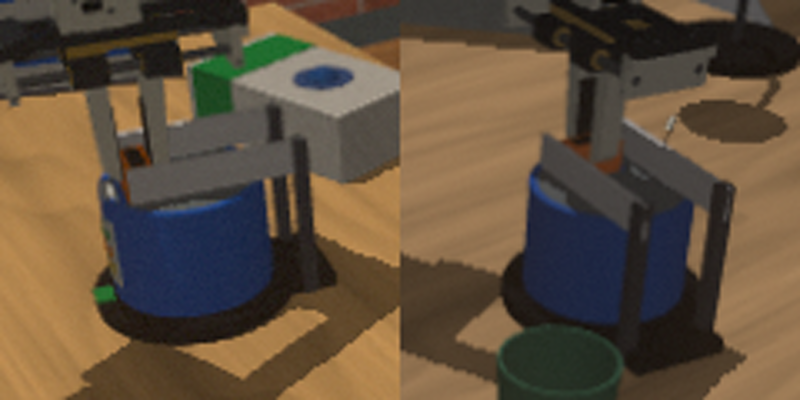

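drive_tool(
  steps=[
    {"tx": 0,"ty": 0,"tz": 0.013,"jaw": 0,"turn": 0},
    {"tx": 0,"ty": 0,"tz": 0.027,"jaw": 0,"turn": 0},
    {"tx": 0,"ty": 0,"tz": 0.027,"jaw": 0,"turn": 0},
    {"tx": 0,"ty": 0,"tz": 0.027,"jaw": 0,"turn": 0},
  ],
)

```text
t: 22.15
tool_pos: [0.5192, 0.2302, 0.1066]
orientation: [-2.43, -1.991, 0.001]
force: [-1.4, -0.1, -1.8]
opening: 0.0217
```

drive_tool(
  steps=[
    {"tx": 0,"ty": 0,"tz": 0,"jaw": 0.45,"turn": 0},
    {"tx": 0,"ty": 0,"tz": 0,"jaw": 0.45,"turn": 0},
    {"tx": 0,"ty": 0,"tz": 0,"jaw": 0.45,"turn": 0},
    {"tx": 0,"ty": 0,"tz": 0,"jaw": 0.45,"turn": 0},
  ],
)

```text
t: 22.55
tool_pos: [0.5198, 0.2303, 0.1073]
orientation: [2.43, 1.991, 0.001]
force: [-0.6, -0.1, -0.2]
opening: 0.0416
```

```bash
python3 - <<'E'
from h import *
c,im,d=snap("wrist","w17");s=robot.read_state();print(s["tool_pos"],s["opening"],s["force"])
E
```

```text
[0.5197432  0.23031369 0.107259  ] 0.04151896857716867 [ 0.01447439 -0.57644745  0.12707176]
```

View pics/w17.png

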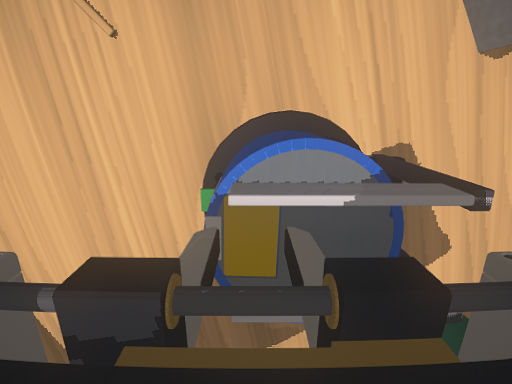

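drive_tool(
  steps=[
    {"tx": 0,"ty": 0,"tz": -0.08,"jaw": 0.45,"turn": 0},
    {"tx": 0,"ty": 0,"tz": -0.2,"jaw": 0.45,"turn": 0},
    {"tx": 0,"ty": 0,"tz": -0.35,"jaw": 0.45,"turn": 0},
    {"tx": 0,"ty": 0,"tz": -0.53,"jaw": 0.45,"turn": 0},
    {"tx": -0.15,"ty": 0,"tz": -0.53,"jaw": 0.45,"turn": 0},
    {"tx": -0.3,"ty": 0,"tz": -0.53,"jaw": 0.45,"turn": 0},
    {"tx": -0.38,"ty": 0,"tz": -0.53,"jaw": 0.45,"turn": 0},
    {"tx": -0.38,"ty": 0,"tz": -0.53,"jaw": 0.45,"turn": 0},
    {"tx": -0.38,"ty": 0,"tz": -0.53,"jaw": 0.45,"turn": 0},
    {"tx": -0.38,"ty": 0,"tz": -0.53,"jaw": 0.45,"turn": 0},
  ],
)

```text
t: 23.6
tool_pos: [0.4972, 0.1193, 0.266]
orientation: [-2.43, -1.991, -0.0]
force: [0.1, -0.5, -0.0]
opening: 0.042
```

```bash
python3 - <<'E'
from h import *
c,im,d=snap("wrist","w18");s=robot.read_state();print(s["tool_pos"],s["opening"],s["force"],s["t"])
snap("side","s18");snap("scene","sc18")
a=load("s18")[1];b=load("sc18")[1];cv2.imwrite("pics/c18.png",cv2.resize(np.hstack([a,b]),(800,300),interpolation=cv2.INTER_AREA))
E
python3 lab.py w18; python3 st.py w18
```

```text
[0.4971978  0.11945756 0.2659051 ] 0.0420584570089362 [-0.89014889  0.13519884 -0.10856089] 23.65
white n 275 mid 166.82 mean 166.93 [153.2 180.4]
rect ((518.8615112304688, 230.21682739257812), (55.97503662109375, 35.01585388183594), 77.16143035888672) centre ang 166.83197181549178
drum [0.5526 0.2224 0.0619] n 1695 r rng [0.0587 0.0649] medz 0.1052
rail 1290 mid [0.5873 0.2512] yaw -11.34 ends -0.046 0.0939 off 0.0351 0.0282 0.0411 0.1354
rail 888 mid [0.5734 0.1814] yaw -11.22 ends -0.0457 0.0934 off -0.0361 -0.0419 -0.0309 0.1358
yellow 1699 [0.5192 0.2304] r 0.0343 ang 166.45 rect [55.2 34.6] 76.9
white 388 [0.5076 0.2371] r 0.0473 ang 161.93 rect [117.8 141. ] 18.5
```

View pics/w18.png

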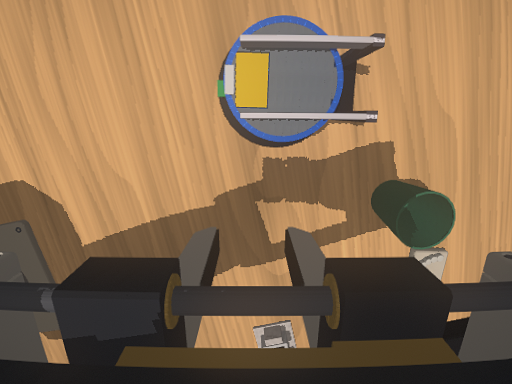

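View pics/c18.png

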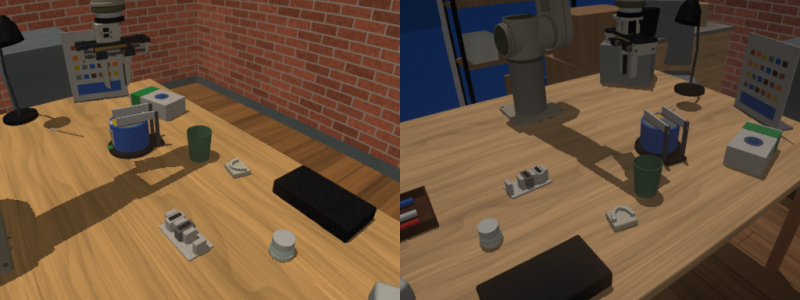

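```bash
python3 -c "
from plant import robot
print(robot.close_job())"
```

```text
the job is handed in; nothing more can be done
None
```

The orange cassette is inside the drum and the flap has swung shut. The job was handed in at about 24 s of the 72 s allowed; the hand-in itself gives no verdict.

I turned the drum about 103° with the closed fingertips, then nudged it slightly more. I lifted the cassette from the rack by its ends, set it on the bench, and took it again by its broad sides. I lowered it between the rails to about 18 mm below the lid before letting go. That should hold the flap about 65° open, though this is worked out from the geometry, not seen.

**Last checks:**
- **Flap and gripper:** the picture after release shows the flap shut, and the gripper is empty and clear of everything.
- **Other things:** the two other cassettes, the cup, the jar and the jaw model look undisturbed in the final views.
- **Label:** it ended about 2° short of the pointer, at about 167° against a target of 168.7°. The nudge gained only about 0.5° of the 1.8° I wanted, and after posting the label read about 0.4° further back. I judged this square enough, did not correct it again before posting, and left the drum alone afterwards.
- **Forces:** in the readings I took, the highest was about 17 N, while turning the drum. Setting the cassette on the bench briefly pressed with about 16 N.

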